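# Turn the coil board over and hold the test probe on its round pad

### The job

Turn the hinged board in its holder right over until it lies flat, copper face up. Then take the spring probe out of its leaning stand, hold it upright with its tip on the round copper pad (not a square one), and press lightly so that the spring plunger is pushed in about halfway, never jabbing the board. Finish still holding the probe there like that; do not let go, and leave the spool, jar and steel block where they are.

Things in the scene. Friction and masses are not known exactly. Their poses are not given: they have to be found in the camera images.
- holder: Fixed holder of a hinged board: steel base 120 x 190 x 10 mm (x, y, z), two uprights 59 mm high at x = +-55 mm. Origin: centre of its underside, on the work surface. The hinge axis runs along the holder's x, 45 mm above the origin. The board starts over the holder's -y side and turns over upwards to its +y side. Four rubber posts, at x = +-38, y = +-78 mm, are 41.5 mm high.
- board (a joint): Board angle: 0 = flat over the holder's -y side, component face up; pi/2 = on edge; pi (the stop) = flat over the +y side, copper face up. Starts at 0 to 0.35. Stiff hinge (0.16 N m): stays where it is left. Brown plate 90 mm along the hinge, 5 mm thick, from 15 to 85 mm from the axis, 0.13 kg; parts up to 16 mm high on the component face.
- bar (a point): Middle of the board's steel handle bar: diameter 8 mm, parallel to the hinge, 125 mm from its axis, in the board's mid-plane (45 mm above the work surface when flat). Two 8 mm rods, 34 mm either side of the middle, join it to the board: the gap between bar and board edge is 36 x 60 mm. Can be pinched from above and turns between the fingers as the board swings.
- round_pad (a point): Centre of the round copper pad, diameter 16 mm, on the copper face (underneath at the start), 22 mm towards the holder's +x from the board's middle, 62 mm from the hinge axis. Once turned over it faces up, 48 mm above the work surface, on the holder's +y side. The three other copper pads are 12 mm squares, 30 mm or more away.
- stand: Fixed probe stand: steel base 90 x 90 x 8 mm, grey block 50 x 50 x 30 mm on two cheeks, tilted about 20 degrees so that the probe's top leans to the stand's -x. The probe sits in a 14 mm square through hole in the block. Origin: centre of the base's underside; the middle of the hole's upper mouth is 85 mm straight above it.
- probe: Loose round spring probe, 155 mm, about 80 g. Origin: on its axis, where handle meets barrel; z: from tip to handle. Black handle diameter 20, z = 0 to 85 mm (grip about 45 up); steel barrel diameter 12, z = 0 to -40; brass plunger diameter 6, to the tip at z = -70. At first the barrel is in the stand's hole, the handle resting on the block: pull it out 70 mm along its axis.
- plunger (a joint): How far the probe's spring plunger is pushed in: 0 = fully out, 0.012 m = fully in. Spring 500 N/m (halfway, 6 mm, is about 3 N).
- probe_tip (a point): Rounded tip (radius 3 mm) of the probe's plunger; it moves with the plunger.
- spool: Bystander: standing spool of copper wire, diameter 52 mm, 50 mm high; origin at the centre of its underside. Leave alone.
- jar: Bystander: grey round cup with a glass jar in it, diameter 80 mm, 93 mm high; origin at the centre of its underside. Leave alone.
- block: Bystander: dark steel block 90 x 50 x 30 mm; origin at the centre of its underside. Leave alone.
Mind the look-alikes: they are no part of the job. Leave any blue look-alike of the probe alone.

How it is judged:
By the outcome, as a careful person would: the job done as asked, in the order asked, and still so for the second after the job is handed in, while the arm keeps its last pose, push and grip.
It also fails if it takes over 58 s, if anything falls off the work surface, if the arm or the gripper's body presses on something with over 40 N, if the wrist force passes 120 N, or if a joint passes its speed limit or range.

### The arm

A 6-joint arm with a two-finger parallel gripper is mounted at the origin on the work surface. World frame = base frame: x ahead of the robot, y to its left, z up, the work surface at z = 0. Lengths are in mm, angles in rad, forces in N, time in s.
With the tool pointing down it reaches from about 275 to 775 mm from the base axis. Payload 14.6 kg.
Tool frame: the origin (TCP) lies between the finger pads; the fingertips stand 19 mm ahead of it and the grasp point (between the pads) is the TCP; z points along the fingers, y is the line along which they close (so a half turn about z gives the same grasp; the last joint's range is limited). The gripper opens to 85 mm and grips with 20 to 120 N. Pads are 22 mm wide; open, the fingers measure 114 mm over their backs; the gripper's body (76 mm by 85 mm) begins 54 mm behind the grasp point. The pads swing forward as they close: fully open they stand 13 mm farther back than shut.
Start: joints at [-1.433, 0.263, -0.048, 1.259, 0, 1.415], TCP at [151.527, -502.661, 250.278] pointing down, gripper open.
Joint ranges: [-2.65, 2.65], [-0.89, 1.7], [-1.18, 1.37], [-2.13, 2.11], [-1.35, 1.29], [-3.14, 3.14]. Speed limits (rad/s): [1.89, 1.89, 2.57, 2.79, 3.14, 3.14].

### API

Orientations are given as a rotation vector (axis times angle).
In Python, from station import robot gives the robot as it stands.
- The arm moves only by the tool drive_tool, never from a script. Its argument "motion" is a list of rows, each an object of numbers: "gripper": the opening, from 0 (shut) to 1 (fully open); "dx", "dy", "dz": the shift along the tool's x, y, z in mm; "roll": the turn about the tool's z in rad. A call has 1 to 12 rows; each row is the pose to reach, as a shift and turn from the pose commanded when the call began, along the tool's axes at that moment; what a row does not reach only later rows make up. A row lasts 1/10 s, in which the tool goes at most 50 mm and 8.59 degrees, less where a joint would pass 70% of its speed; a pose out of reach is approached as far as the arm can. A call with a gripper value outside its range is refused whole. The fingers move at their own pace and stop on an object; "grip_force" is the grip in N (left out, the last holds). Time passes only in rows, so rows that repeat a pose let the fingers close. It gives the time, the measured TCP pose, the force, the opening and the grip force at its end, in the units of the state.
- robot.state(): the state, without advancing time (a new reading comes with each control period).
- robot.read_camera(name): name is "scene" or "side" or "wrist"; returns the picture (480x640x3 uint8, blue, green, red); there is no depth.
- robot.camera_params(name): a dict with "fx", "fy", "cx", "cy" (pixels), "camera_from_world" (4x4, takes a point from world to camera coordinates); the wrist camera has in their place "T_tool_cam" (4x4, takes a point from camera to tool coordinates, whose origin is the TCP and whose axes are the flange's). Camera axes: x right, y down, z forward; pixel columns grow to the right and rows downward; lengths in mm; the calibration is good to about 2 mm. A picture is of the moment at which its call begins: read the wrist's pose just before it. camera_params takes no time and is no camera call.
- robot.sign_off(): hands the job in; it is judged then, once.
Trained networks look in the newest picture that a camera, given by its name, has taken for a name from the list of things; names that differ only in an ending like _2 or _b are one class to them, and where a whole thing is asked for, a point or a joint stands for the part that bears it (a point fixed in the world has none). Each returns a list of dicts, best first, with "score" (0 to 1); they miss things now and then, are a little off and sometimes report something else, mostly with a low value. They report only what shows in the picture. A call takes as long as a camera call. They do not tell look-alikes from the thing itself.
- robot.masks_of(camera, thing): "region" (480x640 bool, what is visible of it).
- robot.landmark_of(camera, thing): "centre" ([x, y, z] in mm, in the coordinates of the camera as it stood for that picture, good to about 4 mm: a listed point, or the origin of a listed thing).
The state is a dict: "time_s": time; "joint_positions": joint angles; "dq": joint speeds; "joint_torque": joint torques, N m; "position": TCP position; "orientation": TCP orientation; "ft_force": force on the tool from outside, world axes, zero at the start; "wrist_torque": the same for the moment, N m; "width": opening from 0.0 (shut) to 1.0 (fully open); "grasp_force": force on a finger pad.
Only numpy, scipy, OpenCV 4.12 (cv2) and the standard library are available. Lean on these libraries where they do the work, as an engineer would, in place of code of your own. Each camera call takes 0.05 s, during which the arm holds its last target. There are 200 camera calls.

## Working session

There is one attempt and no reset: what is moved stays moved. The work goes in short steps, Python scripts to look and compute and a tool call to move; the robot and the scene stay as the last step left them, time stands still between calls to the robot, and variables do not carry over. Pictures are saved under pics/ and viewed, at most 10 in all, crops included, and the job is handed in when it is done.

Besides the shell and the picture viewer there is one more tool, called after "Request:" as name(argument=value, ...), one argument or row to a line, values as JSON. drive_tool: Moves the arm, as the interface text tells. Its arguments: {"type":"object","properties":{"motion":{"type":"array"},"grip_force":{"type":"number"}},"required":["motion"]}

```bash
mkdir -p pics; ls; cat > h.py <<'E'
import numpy as np, cv2
from scipy.spatial.transform import Rotation as R
from station import robot
def toolT():
    s=robot.state(); T=np.eye(4); T[:3,:3]=R.from_rotvec(s["orientation"]).as_matrix(); T[:3,3]=s["position"]; return T
def c2w(cam):
    p=robot.camera_params(cam)
    if cam=="wrist": return toolT()@np.array(p["T_tool_cam"])
    return np.linalg.inv(np.array(p["camera_from_world"]))
def find(cam,thing,n=3):
    M=c2w(cam); p=robot.camera_params(cam); out=[]
    for d in robot.landmark_of(cam,thing)[:n]:
        c=np.array(d["centre"]); w=(M@np.r_[c,1])[:3]
        out.append((round(d["score"],2),w.round(1).tolist(),[int(p["fx"]*c[0]/c[2]+p["cx"]),int(p["fy"]*c[1]/c[2]+p["cy"])]))
    return out
def proj(cam,w):
    p=robot.camera_params(cam); c=(np.linalg.inv(c2w(cam))@np.r_[w,1])[:3]
    return [p["fx"]*c[0]/c[2]+p["cx"],p["fy"]*c[1]/c[2]+p["cy"]]
E
python3 - <<'E'
from h import *
s=robot.state(); print(s["time_s"],s["position"],s["orientation"],s["width"],s["ft_force"])
print(toolT().round(2)); print(np.array(robot.camera_params("wrist")["T_tool_cam"]).round(2))
for c in ["scene","side"]:
    im=robot.read_camera(c); cv2.imwrite(f"pics/{c}0.png",im)
    for t in ["holder","bar","stand","probe","probe_tip","spool","jar","block"]: print(c,t,find(c,t))
E
```

```text
pics
0.0 [ 151.46940137 -502.39556585  249.83517384] [-3.10693753e+00 -4.58124937e-01  1.38907988e-05] 1.0020812327536228 [-1.06685254  0.47586334 -0.57296399]
[[ 9.6000e-01  2.9000e-01 -0.0000e+00  1.5147e+02]
 [ 2.9000e-01 -9.6000e-01  0.0000e+00 -5.0240e+02]
 [ 0.0000e+00 -0.0000e+00 -1.0000e+00  2.4984e+02]
 [ 0.0000e+00  0.0000e+00  0.0000e+00  1.0000e+00]]
[[   0.     -0.95   -0.32   83.02]
 [   1.      0.      0.     -0.41]
 [  -0.     -0.32    0.95 -123.43]
 [   0.      0.      0.      1.  ]]
scene holder [(0.77, [505.0, 267.6, -0.8], [443, 344])]
scene bar []
scene stand [(0.65, [503.1, -248.7, -1.7], [249, 255])]
scene probe [(0.69, [471.1, -403.8, 11.5], [210, 222]), (0.65, [176.2, -321.6, 8.9], [303, 179]), (0.63, [499.6, -247.9, 85.2], [246, 225])]
scene probe_tip [(0.54, [524.9, -251.8, 22.5], [241, 251]), (0.54, [500.6, -246.4, -1.0], [250, 254]), (0.52, [470.1, -336.2, 10.8], [230, 231])]
scene spool [(0.69, [753.8, 38.3, -0.3], [280, 376])]
scene jar [(0.64, [712.3, -171.0, -1.0], [214, 320])]
scene block [(0.75, [714.1, 185.5, -1.8], [355, 397])]
side holder [(0.86, [509.3, 261.3, -0.8], [331, 208]), (0.42, [713.2, 185.0, -0.8], [421, 217])]
side bar [(0.79, [477.3, 144.3, 50.4], [323, 213])]
side stand []
side probe [(0.78, [468.5, -404.0, 9.3], [357, 422]), (0.68, [173.1, -316.4, 7.8], [153, 397]), (0.62, [500.9, -252.8, 85.5], [363, 310])]
side probe_tip [(0.57, [471.9, -331.2, 12.1], [352, 383]), (0.38, [221.7, -269.9, 5.7], [189, 373])]
side spool [(0.56, [754.3, 36.1, -2.4], [457, 249])]
side jar [(0.83, [719.3, -171.6, -0.1], [475, 310])]
side block [(0.63, [714.8, 187.1, 0.4], [421, 216])]
```

View pics/scene0.png

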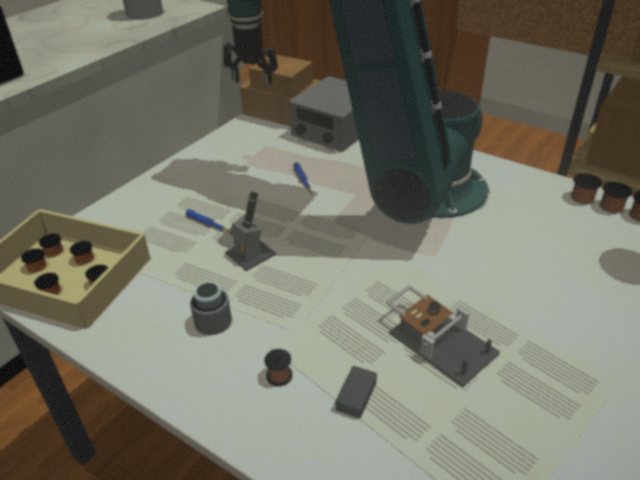

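View pics/side0.png

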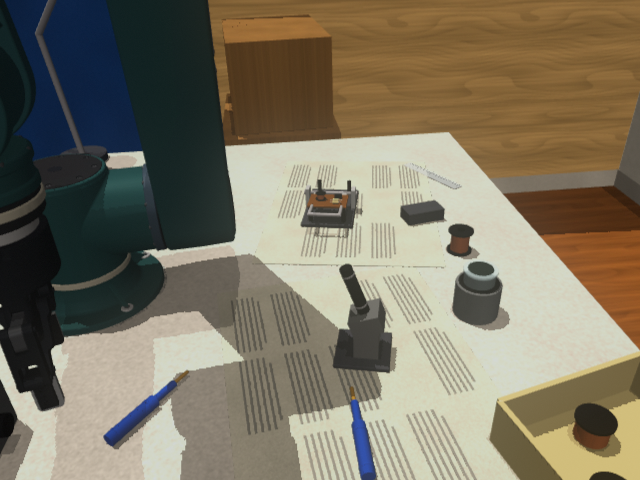

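The true probe is the black one leaning in the stand, at scene (250,210) and side (353,288). The other two, at scene (207,218) and (302,178), are blue look-alikes lying on the table. The holder is at scene (440,345) with the board on its -y side and the bar towards the robot's right. I'll move over the bar for a closer look.

Request:
drive_tool(
  motion=[
    {"dx":512,"dy":-542,"dz":0,"roll":0.53,"gripper":1},
    {"dx":512,"dy":-542,"dz":0,"roll":0.53,"gripper":1},
    {"dx":512,"dy":-542,"dz":0,"roll":0.53,"gripper":1},
    {"dx":512,"dy":-542,"dz":0,"roll":0.53,"gripper":1},
    {"dx":512,"dy":-542,"dz":0,"roll":0.53,"gripper":1},
    {"dx":512,"dy":-542,"dz":0,"roll":0.53,"gripper":1},
    {"dx":512,"dy":-542,"dz":0,"roll":0.53,"gripper":1},
    {"dx":512,"dy":-542,"dz":0,"roll":0.53,"gripper":1},
    {"dx":512,"dy":-542,"dz":0,"roll":0.53,"gripper":1},
    {"dx":512,"dy":-542,"dz":0,"roll":0.53,"gripper":1},
    {"dx":512,"dy":-542,"dz":0,"roll":0.53,"gripper":1},
    {"dx":512,"dy":-542,"dz":0,"roll":0.53,"gripper":1},
  ],
)

```text
time_s: 2.1
position: [411.6, 4.3, 250.5]
orientation: [-3.106, 0.314, -0.003]
ft_force: [-0.6, -0.2, 0.3]
width: 0.997
grasp_force: 0.0
```

Request:
drive_tool(
  motion=[
    {"dx":20,"dy":-50,"roll":0.035},
    {"dx":35,"dy":-100,"roll":0.035},
    {"dx":39,"dy":-150,"roll":0.035},
    {"dx":39,"dy":-172,"roll":0.035},
    {"dx":39,"dy":-172,"roll":0.035},
    {"dx":39,"dy":-172,"roll":0.035},
  ],
)

```text
$.motion[0]: bad value
```

```bash
python3 - <<'E'
from h import *
s=robot.state(); print(s["time_s"],s["position"],s["orientation"],s["dq"])
im=robot.read_camera("wrist"); cv2.imwrite("pics/w1.png",im)
for t in ["holder","bar","board"]: print(t,find("wrist",t))
robot.read_camera("scene"); print(find("scene","bar"),find("scene","holder"))
robot.read_camera("side"); print(find("side","bar"),find("side","holder"))
E
```

```text
2.1 [411.55648318   4.26929331 250.47011928] [-3.10632845  0.3136445  -0.0032901 ] [0.39341216 0.27785223 0.29749013 0.02354997 0.19242951 0.00157991]
holder [(0.95, [504.0, 266.4, 0.6], [74, 167])]
bar [(0.58, [479.0, 142.2, 49.8], [164, 173])]Traceback (most recent call last):
  File "<stdin>", line 4, in <module>
  File "h.py", line 12, in find
    for d in robot.landmark_of(cam,thing)[:n]:
             ~~~~~~~~~~~~~~~~~^^^^^^^^^^^
ValueError: it knows: bar, block, holder, jar, probe, probe_tip, round_pad, spool, stand
```

View pics/w1.png

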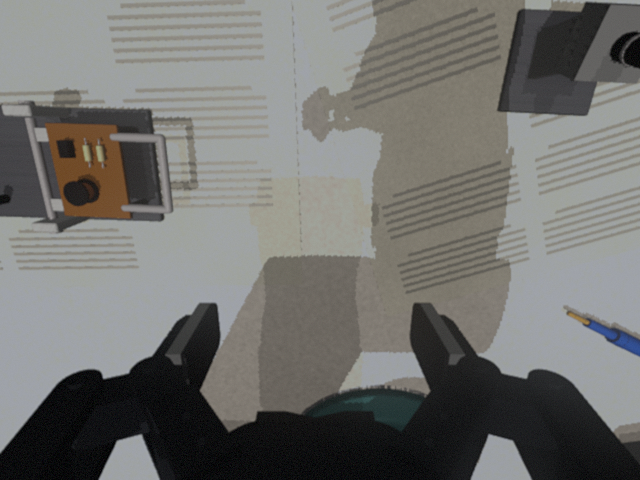

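Request:
drive_tool(
  motion=[
    {"dx":20,"dy":-40,"dz":0,"roll":0.035,"gripper":1},
    {"dx":39,"dy":-85,"dz":0,"roll":0.035,"gripper":1},
    {"dx":39,"dy":-130,"dz":0,"roll":0.035,"gripper":1},
    {"dx":39,"dy":-150,"dz":0,"roll":0.035,"gripper":1},
    {"dx":39,"dy":-150,"dz":0,"roll":0.035,"gripper":1},
    {"dx":39,"dy":-150,"dz":0,"roll":0.035,"gripper":1},
    {"dx":39,"dy":-150,"dz":0,"roll":0.035,"gripper":1},
  ],
)

```text
time_s: 2.95
position: [455.8, 13.3, 253.0]
orientation: [-3.073, 0.281, -0.005]
ft_force: [-0.1, -0.4, -0.4]
width: 0.998
grasp_force: 0.0
```

```bash
python3 - <<'E'
from h import *
s=robot.state(); print(s["time_s"],s["position"],s["orientation"],s["dq"])
im=robot.read_camera("wrist"); cv2.imwrite("pics/w2.png",im)
for t in ["holder","bar"]: print(t,find("wrist",t))
robot.read_camera("scene"); print(find("scene","bar"),find("scene","holder"))
robot.read_camera("side"); print(find("side","bar"),find("side","holder"))
E
```

```text
2.95 [455.77061106  13.31920267 253.04957212] [-3.07309782  0.28058223 -0.00467555] [0.00208204 0.01033099 0.01670059 0.00430648 0.00284594 0.0010645 ]
holder [(0.72, [508.6, 265.7, 1.2], [107, 192])]
bar [(0.97, [478.5, 146.6, 48.4], [195, 210])]
[(0.65, [479.9, 141.0, 47.3], [396, 296])] [(0.81, [508.8, 266.8, -0.1], [442, 345])]
[(0.81, [475.9, 145.6, 50.7], [322, 213])] [(0.85, [507.9, 262.5, -3.1], [331, 209])]
```

View pics/w2.png

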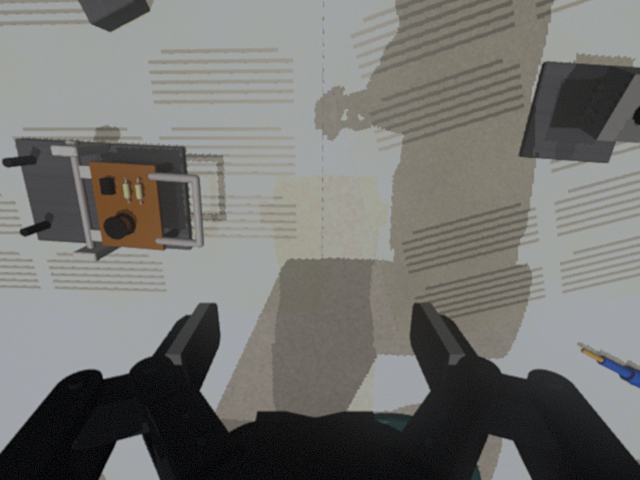

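```bash
python3 - <<'E'
from h import *
s=robot.state(); print(np.round(s["joint_positions"],3)); print(toolT().round(3))
E
```

```text
[-0.183  0.141 -0.203  1.229  0.056  3.141]
[[ 9.84000e-01 -1.81000e-01  8.00000e-03  4.56002e+02]
 [-1.81000e-01 -9.82000e-01  5.50000e-02  1.33760e+01]
 [-2.00000e-03 -5.60000e-02 -9.98000e-01  2.52997e+02]
 [ 0.00000e+00  0.00000e+00  0.00000e+00  1.00000e+00]]
```

Request:
drive_tool(
  motion=[
    {"dx":0,"dy":0,"dz":0,"roll":-0.15,"gripper":0.6},
    {"dx":0,"dy":0,"dz":0,"roll":-0.3,"gripper":0.6},
    {"dx":0,"dy":0,"dz":0,"roll":-0.45,"gripper":0.6},
    {"dx":0,"dy":0,"dz":0,"roll":-0.6,"gripper":0.6},
    {"dx":0,"dy":0,"dz":0,"roll":-0.75,"gripper":0.6},
    {"dx":0,"dy":0,"dz":0,"roll":-0.9,"gripper":0.6},
    {"dx":0,"dy":0,"dz":0,"roll":-1.05,"gripper":0.6},
    {"dx":0,"dy":0,"dz":0,"roll":-1.2,"gripper":0.6},
    {"dx":0,"dy":0,"dz":0,"roll":-1.35,"gripper":0.6},
    {"dx":0,"dy":0,"dz":0,"roll":-1.5,"gripper":0.6},
  ],
)

```text
time_s: 4.4
position: [456.0, 13.4, 253.0]
orientation: [-2.447, -1.907, -0.063]
ft_force: [-0.1, 0.3, -0.3]
width: 0.603
grasp_force: 0.0
```

```bash
python3 - <<'E'
from h import *
s=robot.state(); print(np.round(s["joint_positions"],3)); print(toolT().round(3))
E
```

```text
[-0.183  0.141 -0.203  1.229  0.056  1.634]
[[ 2.44000e-01  9.70000e-01  8.00000e-03  4.56036e+02]
 [ 9.68000e-01 -2.44000e-01  5.50000e-02  1.33730e+01]
 [ 5.60000e-02 -6.00000e-03 -9.98000e-01  2.52967e+02]
 [ 0.00000e+00  0.00000e+00  0.00000e+00  1.00000e+00]]
```

```bash
cat >> h.py <<'E'
def plan(*ps):
    T=toolT(); 
    for p in ps: print(np.asarray(p).round(1), (T[:3,:3].T@(np.array(p)-T[:3,3])).round(1))
    print("yaw",np.arctan2(T[1,0],T[0,0]).round(4))
E
python3 -c "
from h import *
plan([478,145,165])"
```

```text
[478 145 165] [127.9 -10.3  95.3]
yaw 1.3241
```

Request:
drive_tool(
  motion=[
    {"dx":12,"dy":-1,"dz":9,"roll":-0.15,"gripper":0.35},
    {"dx":24,"dy":-2,"dz":18,"roll":-0.3,"gripper":0.35},
    {"dx":36,"dy":-3,"dz":27,"roll":-0.45,"gripper":0.35},
    {"dx":48,"dy":-4,"dz":36,"roll":-0.6,"gripper":0.35},
    {"dx":60,"dy":-5,"dz":45,"roll":-0.75,"gripper":0.35},
    {"dx":72,"dy":-6,"dz":54,"roll":-0.9,"gripper":0.35},
    {"dx":84,"dy":-7,"dz":63,"roll":-1.05,"gripper":0.35},
    {"dx":96,"dy":-8,"dz":72,"roll":-1.2,"gripper":0.35},
    {"dx":108,"dy":-9,"dz":81,"roll":-1.35,"gripper":0.35},
    {"dx":120,"dy":-10,"dz":90,"roll":-1.5,"gripper":0.35},
    {"dx":128,"dy":-10,"dz":95,"roll":-1.57,"gripper":0.35},
    {"dx":128,"dy":-10,"dz":95,"roll":-1.57,"gripper":0.35},
  ],
)

```text
time_s: 5.6
position: [478.9, 145.5, 164.7]
orientation: [0.394, 3.115, 0.088]
ft_force: [-0.1, 0.1, -0.1]
width: 0.351
grasp_force: 0.0
```

```bash
python3 - <<'E'
from h import *
s=robot.state(); print(s["time_s"],np.round(s["joint_positions"],3),s["width"]); print(toolT().round(3))
im=robot.read_camera("wrist"); cv2.imwrite("pics/w3.png",im)
for t in ["holder","bar"]: print(t,find("wrist",t))
E
```

```text
5.6 [ 0.103  0.253 -0.304  1.001  0.054  0.355] 0.35117751692189914
[[-9.69000e-01  2.49000e-01  7.00000e-03  4.78891e+02]
 [ 2.49000e-01  9.67000e-01  5.50000e-02  1.45511e+02]
 [ 7.00000e-03  5.50000e-02 -9.98000e-01  1.64733e+02]
 [ 0.00000e+00  0.00000e+00  0.00000e+00  1.00000e+00]]
holder [(0.87, [505.5, 265.0, 2.6], [439, 217])]
bar [(0.73, [479.7, 146.4, 54.2], [308, 243])]
```

View pics/w3.png

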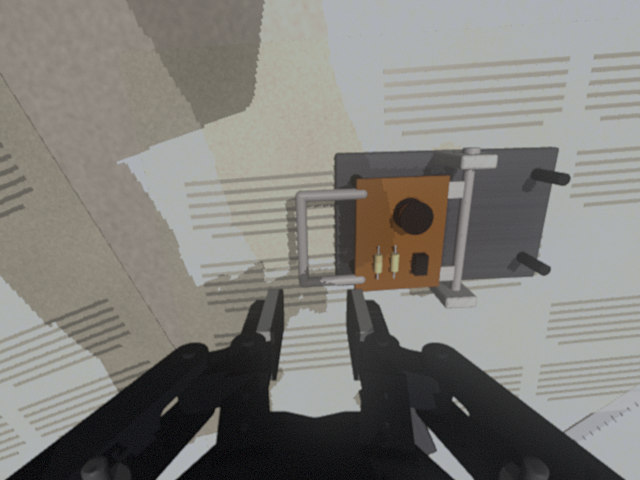

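```bash
cat >> h.py <<'E'
def ray(cam,px,z,M=None):
    p=robot.camera_params(cam); M=c2w(cam) if M is None else M
    d=M[:3,:3]@np.array([(px[0]-p["cx"])/p["fx"],(px[1]-p["cy"])/p["fy"],1]); o=M[:3,3]
    return (o+d*(z-o[2])/d[2])
E
python3 - <<'E'
from h import *
for z in (45,50,55): print(z,[ray("wrist",p,z).round(1) for p in [(302,197),(304,283),(303,240)]])
print([ray("wrist",p,45).round(1) for p in [(470,157),(458,288)]])
plan([478,145,52])
E
```

```text
45 [array([447.1, 150.7,  45. ]), array([515. , 133.7,  45. ]), array([479.6, 142.6,  45. ])]
50 [array([446.1, 150.9,  50. ]), array([512.6, 134.3,  50. ]), array([477.9, 142.9,  50. ])]
55 [array([445.1, 151. ,  55. ]), array([510.3, 134.8,  55. ]), array([476.3, 143.3,  55. ])]
[array([450.8, 277. ,  45. ]), array([555.1, 255.5,  45. ])]
[478 145  52] [  0.5  -6.2 113.4]
yaw 2.8859
```

```bash
python3 - <<'E'
from h import *
plan([478,143.8,50])
E
```

```text
[478.  143.8  50. ] [  0.2  -7.5 115.3]
yaw 2.8859
```

Request:
drive_tool(
  motion=[
    {"dx":0,"dy":-3,"dz":30,"roll":-0.01,"gripper":0.35},
    {"dx":0,"dy":-5,"dz":60,"roll":-0.01,"gripper":0.35},
    {"dx":0,"dy":-7,"dz":90,"roll":-0.01,"gripper":0.35},
    {"dx":0,"dy":-7.5,"dz":108,"roll":-0.01,"gripper":0.35},
    {"dx":0,"dy":-7.5,"dz":115,"roll":-0.01,"gripper":0.35},
    {"dx":0,"dy":-7.5,"dz":115,"roll":-0.01,"gripper":0.35},
    {"dx":0,"dy":-7.5,"dz":115,"roll":-0.01,"gripper":0.05},
    {"dx":0,"dy":-7.5,"dz":115,"roll":-0.01,"gripper":0.05},
    {"dx":0,"dy":-7.5,"dz":115,"roll":-0.01,"gripper":0.05},
    {"dx":0,"dy":-7.5,"dz":115,"roll":-0.01,"gripper":0.05},
    {"dx":0,"dy":-7.5,"dz":115,"roll":-0.01,"gripper":0.05},
  ],
  grip_force=20,
)

```text
time_s: 6.85
position: [478.4, 142.6, 50.9]
orientation: [0.383, 3.114, 0.083]
ft_force: [-1.5, -12.6, 0.1]
width: 0.085
grasp_force: 20.3
```

```bash
python3 - <<'E'
from h import *
s=robot.state(); print(s["position"],s["width"],s["ft_force"],s["grasp_force"])
u=np.array([.242,.970,0]); H=np.array([508.2,265,45])
P=[]
a0=np.arctan2(s["position"][2]-45,np.dot(H-s["position"],u)); print("a0",a0, "r",np.hypot(s["position"][2]-45,np.dot(H-s["position"],u)))
T=toolT()
for a in np.arange(a0,np.pi+.05,np.pi/26):
    p=H-125*np.cos(a)*u+np.array([0,0,125*np.sin(a)]); P.append(p)
P=np.array(P); P=P-P[0]
print((P@T[:3,:3]).round(1).tolist())
E
```

```text
[478.38984679 142.56719276  50.8911175 ] 0.0850228305534104 [ -1.52764839 -12.57087825   0.12377677] 20.327666401863098
a0 0.04673054952179217 r 126.11155273598895
[[0.0, 0.0, 0.0], [0.1, 2.4, -14.9], [0.1, 6.6, -29.4], [0.2, 12.5, -43.3], [0.2, 20.0, -56.4], [0.3, 29.0, -68.5], [0.3, 39.5, -79.4], [0.3, 51.2, -88.9], [0.4, 63.9, -97.0], [0.4, 77.5, -103.5], [0.4, 91.8, -108.3], [0.4, 106.6, -111.3], [0.4, 121.7, -112.6], [0.4, 136.7, -112.0], [0.4, 151.6, -109.6], [0.4, 166.1, -105.4], [0.4, 180.0, -99.5], [0.4, 193.1, -92.0], [0.4, 205.2, -82.9], [0.3, 216.1, -72.5], [0.3, 225.6, -60.8], [0.2, 233.7, -48.1], [0.2, 240.2, -34.5], [0.1, 245.0, -20.1], [0.1, 248.1, -5.4], [0.0, 249.3, 9.7], [-0.0, 248.7, 24.8]]
```

Request:
drive_tool(
  motion=[
    {"dx":0,"dy":1.2,"dz":-15,"roll":0,"gripper":0.05},
    {"dx":0,"dy":5.4,"dz":-29.5,"roll":0,"gripper":0.05},
    {"dx":0,"dy":11.3,"dz":-43.5,"roll":0,"gripper":0.05},
    {"dx":0,"dy":18.8,"dz":-56.5,"roll":0,"gripper":0.05},
    {"dx":0,"dy":27.8,"dz":-68.5,"roll":0,"gripper":0.05},
    {"dx":0,"dy":38.3,"dz":-79.5,"roll":0,"gripper":0.05},
    {"dx":0,"dy":50,"dz":-89,"roll":0,"gripper":0.05},
    {"dx":0,"dy":62.7,"dz":-97,"roll":0,"gripper":0.05},
    {"dx":0,"dy":76.3,"dz":-103.5,"roll":0,"gripper":0.05},
    {"dx":0,"dy":90.6,"dz":-108.3,"roll":0,"gripper":0.05},
    {"dx":0,"dy":105.4,"dz":-111.3,"roll":0,"gripper":0.05},
    {"dx":0,"dy":105.4,"dz":-111.3,"roll":0,"gripper":0.05},
  ],
)

```text
time_s: 8.05
position: [502.5, 241.3, 168.7]
orientation: [0.379, 3.115, 0.09]
ft_force: [-6.8, 0.8, 9.4]
width: 0.085
grasp_force: 20.8
```

```bash
python3 - <<'E'
from h import *
s=robot.state(); print(s["position"],s["width"],s["ft_force"],s["grasp_force"])
robot.read_camera("side"); print(find("side","bar"))
u=np.array([.242,.970,0]); H=np.array([508.2,264,45])
a=np.arctan2(s["position"][2]-45,np.dot(H-s["position"],u)); print("a",a, "r",np.hypot(s["position"][2]-45,np.dot(H-s["position"],u)))
E
```

```text
[502.46533066 241.34270126 168.66914021] 0.08508567333483007 [-6.82513188  0.84434318  9.44359772] 20.816824436187744
[(0.76, [500.4, 244.2, 168.6], [327, 146])]
a 1.3840629363101846 r 125.85704884396525
```

Request:
drive_tool(
  motion=[
    {"dx":0,"dy":15,"dz":-2,"roll":0,"gripper":0.05},
    {"dx":0,"dy":30,"dz":-1.5,"roll":0,"gripper":0.05},
    {"dx":0,"dy":45,"dz":1,"roll":0,"gripper":0.05},
    {"dx":0,"dy":59.5,"dz":5,"roll":0,"gripper":0.05},
    {"dx":0,"dy":73.4,"dz":11,"roll":0,"gripper":0.05},
    {"dx":0,"dy":86.5,"dz":18.5,"roll":0,"gripper":0.05},
    {"dx":0,"dy":98.6,"dz":28,"roll":0,"gripper":0.05},
    {"dx":0,"dy":109.5,"dz":38.5,"roll":0,"gripper":0.05},
    {"dx":0,"dy":119,"dz":50,"roll":0,"gripper":0.05},
    {"dx":0,"dy":127,"dz":63,"roll":0,"gripper":0.05},
    {"dx":0,"dy":133.6,"dz":76.5,"roll":0,"gripper":0.05},
    {"dx":0,"dy":138.4,"dz":91,"roll":0,"gripper":0.05},
  ],
)

```text
time_s: 9.35
position: [536.5, 379.5, 83.8]
orientation: [0.381, 3.116, 0.088]
ft_force: [-3.6, -2.9, 1.1]
width: 0.085
grasp_force: 19.9
```

```bash
python3 - <<'E'
from h import *
s=robot.state(); print(s["position"],s["width"],s["ft_force"],s["grasp_force"],np.round(s["joint_positions"],2))
u=np.array([.242,.970,0]); H=np.array([508.2,264,45])
a=np.arctan2(s["position"][2]-45,np.dot(H-s["position"],u)); print("a",a, "r",np.hypot(s["position"][2]-45,np.dot(H-s["position"],u)))
plan(H+125*u)
E
```

```text
[536.45423573 379.53541732  83.79219713] 0.08480535106272183 [-3.62636617 -2.91429851  1.09881847] 19.862671494483948 [ 0.47  0.55 -0.05  0.94  0.05  0.72]
a 2.826239499467284 r 125.07470021382034
[538.4 385.2  45. ] [-0.8  3.9 39.1]
yaw 2.8985
```

Request:
drive_tool(
  motion=[
    {"dx":0,"dy":3,"dz":14,"roll":0,"gripper":0.05},
    {"dx":0,"dy":4,"dz":26,"roll":0,"gripper":0.05},
    {"dx":0,"dy":4,"dz":34,"roll":0,"gripper":0.05},
    {"dx":0,"dy":4,"dz":39,"roll":0,"gripper":0.05},
    {"dx":0,"dy":4,"dz":41,"roll":0,"gripper":0.05},
    {"dx":0,"dy":4,"dz":41,"roll":0,"gripper":0.05},
  ],
)

```text
time_s: 9.95
position: [538.6, 384.9, 44.8]
orientation: [0.382, 3.114, 0.089]
ft_force: [-6.1, -6.7, 17.9]
width: 0.08
grasp_force: 22.1
```

```bash
python3 - <<'E'
from h import *
s=robot.state(); print(s["position"],s["width"],s["ft_force"],s["grasp_force"])
for c in ("side","scene"):
  im=robot.read_camera(c); cv2.imwrite(f"pics/{c}1.png",im); print(find(c,"bar"),find(c,"round_pad"))
E
```

```text
[538.60990842 384.94003074  44.80145702] 0.08049265575289537 [-6.092577   -6.66588836 17.85310744] 22.087323367595673
[(0.93, [535.3, 386.7, 44.2], [335, 170])] [(0.95, [541.0, 316.8, 40.8], [341, 182])]
[(0.92, [536.8, 383.7, 43.2], [495, 365])] [(0.91, [543.1, 320.4, 47.5], [463, 351]), (0.64, [717.5, -174.8, 0.9], [211, 320])]
```

Request:
drive_tool(
  motion=[
    {"dx":0,"dy":0,"dz":0,"roll":0,"gripper":0.35},
    {"dx":0,"dy":0,"dz":0,"roll":0,"gripper":0.35},
    {"dx":0,"dy":0,"dz":0,"roll":0,"gripper":0.35},
    {"dx":0,"dy":0,"dz":-30,"roll":0,"gripper":0.35},
    {"dx":0,"dy":-20,"dz":-80,"roll":0,"gripper":0.35},
    {"dx":0,"dy":-60,"dz":-130,"roll":0,"gripper":0.6},
    {"dx":0,"dy":-70,"dz":-170,"roll":0,"gripper":0.6},
    {"dx":0,"dy":-70,"dz":-180,"roll":0,"gripper":0.6},
    {"dx":0,"dy":-70,"dz":-180,"roll":0,"gripper":0.6},
  ],
)

```text
time_s: 11.15
position: [520.9, 307.2, 222.0]
orientation: [0.382, 3.111, 0.091]
ft_force: [0.1, 0.9, -0.3]
width: 0.596
grasp_force: 0.0
```

```bash
python3 - <<'E'
from h import *
s=robot.state(); print(s["time_s"],s["position"],s["ft_force"],np.round(s["joint_positions"],3)); print(toolT().round(3))
im=robot.read_camera("wrist"); cv2.imwrite("pics/w4.png",im)
print(find("wrist","round_pad"),find("wrist","bar"),find("wrist","holder"))
for d in robot.masks_of("wrist","round_pad"):
    ys,xs=np.nonzero(d["region"]); print(d["score"],xs.min(),xs.max(),ys.min(),ys.max())
# red-ish copper blobs
for c in ("scene","side"):
  robot.read_camera(c); print(c,find(c,"stand"),find(c,"probe"))
  for t in ("probe","stand"):
   for d in robot.masks_of(c,t):
    ys,xs=np.nonzero(d["region"]); 
    if len(xs): print(t,round(d["score"],2),xs.min(),xs.max(),ys.min(),ys.max(),"top px",xs[ys<ys.min()+6].mean())
E
```

```text
11.15 [520.87920421 307.15804986 222.00877171] [ 0.09648342  0.93947205 -0.28802505] [0.377 0.384 0.055 1.209 0.048 0.622]
[[-9.70000e-01  2.42000e-01  1.30000e-02  5.20879e+02]
 [ 2.42000e-01  9.69000e-01  5.70000e-02  3.07158e+02]
 [ 1.00000e-03  5.90000e-02 -9.98000e-01  2.22009e+02]
 [ 0.00000e+00  0.00000e+00  0.00000e+00  1.00000e+00]]
[(0.9, [541.6, 318.9, 43.3], [320, 237])] [(0.97, [531.0, 385.1, 38.0], [386, 209])] [(0.7, [502.3, 264.8, -1.2], [258, 203])]
0.65 244 394 159 265
0.3 155 394 142 280
scene [(0.86, [500.6, -247.7, 2.3], [250, 253]), (0.38, [541.8, 318.1, 49.2], [462, 350])] [(0.75, [467.7, -403.6, 12.5], [210, 222]), (0.73, [173.8, -322.7, 10.4], [303, 178]), (0.64, [505.0, -248.0, 83.6], [245, 227])]
probe 0.87 242 257 192 250 top px 253.3095238095238
probe 0.52 186 229 209 231 top px 192.20338983050848
probe 0.45 294 311 162 192 top px 297.0
stand 0.91 226 274 222 269 top px 242.05405405405406
side [(0.7, [500.1, -249.1, 0.8], [362, 350])] [(0.94, [174.7, -317.4, 11.3], [153, 396]), (0.89, [466.7, -406.3, 9.5], [356, 424]), (0.75, [501.4, -248.6, 83.9], [363, 310])]
probe 0.96 104 188 368 444 top px 184.68421052631578
probe 0.75 350 375 387 479 top px 351.14285714285717
probe 0.57 339 368 264 313 top px 345.75409836065575
stand 0.88 333 392 298 372 top px 373.6753246753247
```

View pics/w4.png

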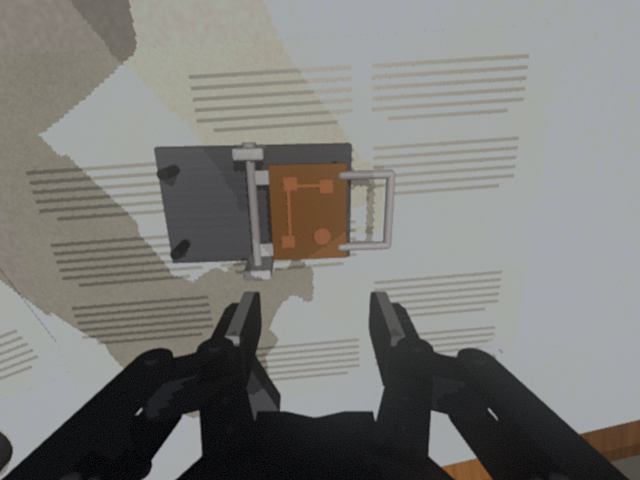

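The board lies flat, copper face up. The round pad is at wrist (322,236), and the squares are at (289,183), (327,186) and (288,241). Next I measure the pad and the probe's lean.

```bash
python3 - <<'E'
from h import *
from scipy.optimize import least_squares
print("pad",ray("wrist",(322,236),48),"bar",ray("wrist",(388,209),45))
S={}
for c in ("scene","side"):
    im=robot.read_camera(c)
    ms=[d["region"] for d in robot.masks_of(c,"probe")]
    S[c]=[m for m in ms if m[ (210 if c=="scene" else 288), (250 if c=="scene" else 353)]][0]
    crop=im[170:290,190:310] if c=="scene" else im[245:385,290:430]
    cv2.imwrite(f"pics/{c}_crop.png",cv2.resize(crop,None,fx=3.2,fy=3.2,interpolation=cv2.INTER_CUBIC))
a,b=[cv2.imread(f"pics/{c}_crop.png") for c in ("scene","side")]
h=max(a.shape[0],b.shape[0]); a=cv2.copyMakeBorder(a,0,h-a.shape[0],0,0,cv2.BORDER_CONSTANT); 
out=np.hstack([a,b]); k=min(1,800/out.shape[1]); cv2.imwrite("pics/crop1.png",cv2.resize(out,None,fx=k,fy=k))
# fit: handle = cylinder from mouth M=(x,y,85) direction az, tilt 20
def sil(x,c):
    M=np.array([x[0],x[1],85]); t=np.radians(20); d=np.array([np.sin(t)*np.cos(x[2]),np.sin(t)*np.sin(x[2]),np.cos(t)])
    e1=np.cross(d,[0,1,0]); e1/=np.linalg.norm(e1); e2=np.cross(d,e1)
    pts=[proj(c,M+d*l+10*(np.cos(q)*e1+np.sin(q)*e2)) for l in (0,85) for q in np.linspace(0,6.28,24)]
    m=np.zeros((480,640),np.uint8); cv2.fillConvexPoly(m,cv2.convexHull(np.array(pts,np.float32)).astype(np.float32).round().astype(np.int32),1); return m>0
best=[]
for az in np.arange(0,2*np.pi,.1):
  for dx in range(-6,7,3):
    for dy in range(-6,7,3):
      x=(500.5+dx,-248.5+dy,az); s=0
      for c in S:
        m=sil(x,c); T=S[c].copy()
        s+=(m&T).sum()/(m|T).sum()
      best.append((s,x))
best.sort(key=lambda b:-b[0]); print([(round(s,3),np.round(x,2)) for s,x in best[:5]])
for c in S:
    ys,xs=np.nonzero(S[c]); print(c,xs.min(),xs.max(),ys.min(),ys.max(),S[c].sum())
E
```

```text
pad [537.79340327 320.24416454  48.        ] bar [529.07389099 385.45719523  45.        ]Traceback (most recent call last):
  File "<stdin>", line 26, in <module>
  File "<stdin>", line 18, in sil
  File "h.py", line 17, in proj
    p=robot.camera_params(cam); c=(np.linalg.inv(c2w(cam))@np.r_[w,1])[:3]
                                                 ~~~^^^^^
  File "h.py", line 7, in c2w
    p=robot.camera_params(cam)
ValueError: time passes only in moves, steps and waits
```

View pics/crop1.png

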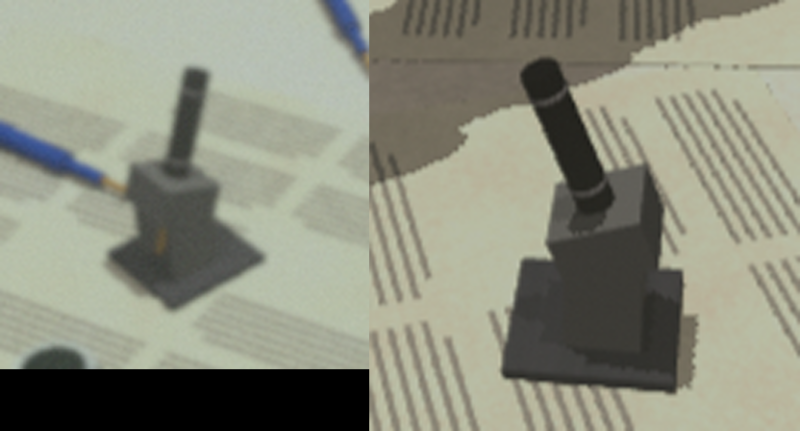

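The crop confirms the black leaning probe in the stand, with its handle top at about side (346,267). The blue ones are separate and lie on the table.

```bash
python3 - <<'E'
from h import *
from scipy.optimize import minimize
P={c:robot.camera_params(c) for c in ("scene","side")}; L=[]
ax={}
for c in P:
    m=[d["region"] for d in robot.masks_of(c,"probe")]
    m=[r for r in m if r[(210 if c=="scene" else 288),(250 if c=="scene" else 353)]][0]
    m=m.copy()
    if c=="scene": m[228:]=False   # plunger under the block
    ys,xs=np.nonzero(m); q=np.c_[xs,ys].astype(float); mu=q.mean(0); d=np.linalg.svd(q-mu,full_matrices=False)[2][0]
    d*=-np.sign(d[1]); t=(q-mu)@d; ax[c]=(mu,d,t.max()); print(c,mu,d,mu+d*t.max(),mu+d*t.min(),m.sum())
def pr(c,w):
    v=(np.array(P[c]["camera_from_world"])@np.r_[w,1])[:3]; return np.array([P[c]["fx"]*v[0]/v[2]+P[c]["cx"],P[c]["fy"]*v[1]/v[2]+P[c]["cy"]])
def cost(x,full=False):
    M=np.array([x[0],x[1],85]); d=np.array([x[2],x[3],1]); d/=np.linalg.norm(d); r=[]
    for c in P:
        mu,dd,tm=ax[c]; n=np.array([-dd[1],dd[0]])
        for l in (10,45,80): r.append((pr(c,M+d*l)-mu)@n)
        r.append(0.5*((pr(c,M+d*85)-mu)@dd-tm))
    return r
from scipy.optimize import least_squares
s=least_squares(cost,[500,-248,0,0.0]); x=s.x; print(x, "res",np.round(s.fun,1),"tilt deg",np.degrees(np.arctan(np.hypot(x[2],x[3]))),"az",np.arctan2(x[3],x[2]))
E
```

```text
scene [250.33762058 210.10289389] [ 0.2030944  -0.97915916] [254.12990433 191.81952724] [246.75726999 227.36448793] 311
side [354.00310078 287.99379845] [-0.40010603 -0.91646886] [343.76368163 264.53974386] [364.61275989 312.29591174] 645
[ 5.01001371e+02 -2.46139908e+02 -3.52327918e-01  8.84713645e-02] res [ 0.1  0.1  0.  -0.8 -0.1 -0.1 -0.  -0.4] tilt deg 19.964359343857275 az 2.8955740939332544
```

Request:
drive_tool(
  motion=[
    {"dx":-99,"dy":-541,"dz":-40,"roll":0,"gripper":0.6},
    {"dx":-99,"dy":-541,"dz":-40,"roll":0,"gripper":0.6},
    {"dx":-99,"dy":-541,"dz":-40,"roll":0,"gripper":0.6},
    {"dx":-99,"dy":-541,"dz":-40,"roll":0,"gripper":0.6},
    {"dx":-99,"dy":-541,"dz":-40,"roll":0,"gripper":0.6},
    {"dx":-99,"dy":-541,"dz":-40,"roll":0,"gripper":0.6},
    {"dx":-99,"dy":-541,"dz":-40,"roll":0,"gripper":0.6},
    {"dx":-99,"dy":-541,"dz":-40,"roll":0,"gripper":0.6},
    {"dx":-99,"dy":-541,"dz":-40,"roll":0,"gripper":0.6},
    {"dx":-99,"dy":-541,"dz":-40,"roll":0,"gripper":0.6},
    {"dx":-99,"dy":-541,"dz":-40,"roll":0,"gripper":0.6},
    {"dx":-99,"dy":-541,"dz":-40,"roll":0,"gripper":0.6},
  ],
)

```text
time_s: 13.4
position: [484.7, -247.9, 227.9]
orientation: [0.389, 3.115, 0.086]
ft_force: [0.7, 0.9, -0.0]
width: 0.597
grasp_force: 0.0
```

```bash
python3 - <<'E'
from h import *
s=robot.state(); print(s["time_s"],s["position"],np.round(s["joint_positions"],3),np.round(s["dq"],2)); print(toolT().round(3))
plan([486.1,-243.3,232],[486.1,-243.3,128])
E
```

```text
13.4 [ 484.67202524 -247.91410715  227.86759956] [-0.646  0.318 -0.031  1.248  0.048 -0.399] [ 0.06 -0.02 -0.04  0.01  0.02  0.05]
[[-9.69000e-01  2.46000e-01  8.00000e-03  4.84672e+02]
 [ 2.46000e-01  9.68000e-01  5.40000e-02 -2.47914e+02]
 [ 5.00000e-03  5.50000e-02 -9.98000e-01  2.27868e+02]
 [ 0.00000e+00  0.00000e+00  0.00000e+00  1.00000e+00]]
[ 486.1 -243.3  232. ] [-0.2  5.  -3.9]
[ 486.1 -243.3  128. ] [ -0.8  -0.6 100. ]
yaw 2.8934
```

```bash
python3 - <<'E'
from h import *
im=robot.read_camera("wrist"); cv2.imwrite("pics/w5.png",im)
print(find("wrist","probe"),find("wrist","stand"))
d=np.array([-.331,.083,.940]); M=np.array([501,-247,85])
print("expected px origin/top",proj("wrist",M),proj("wrist",M+85*d))
E
```

```text
[(0.7, [471.2, -400.9, 7.6], [156, 233]), (0.65, [500.3, -244.2, 84.7], [310, 246])] [(0.83, [499.6, -245.8, 1.7], [304, 220])]
expected px origin/top [np.float64(304.3157071526151), np.float64(248.87204269481117)] [np.float64(307.3804035375747), np.float64(249.33226526211826)]
```

View pics/w5.png

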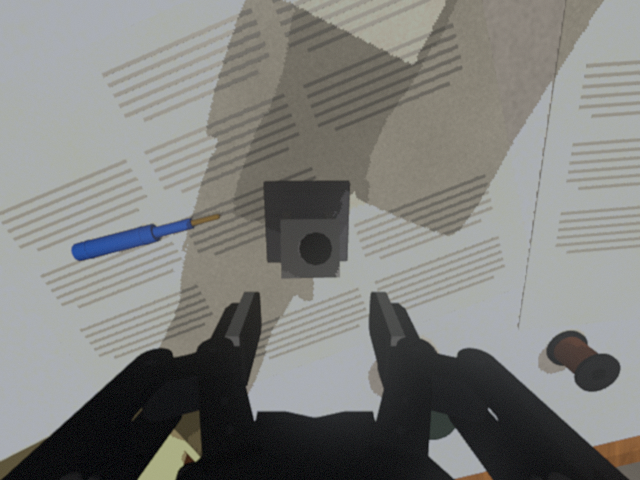

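Request:
drive_tool(
  motion=[
    {"dx":-1,"dy":1.5,"dz":35,"roll":0,"gripper":0.6},
    {"dx":-1,"dy":1.5,"dz":70,"roll":0,"gripper":0.6},
    {"dx":-1,"dy":1.5,"dz":92,"roll":0,"gripper":0.6},
    {"dx":-1,"dy":1.5,"dz":100,"roll":0,"gripper":0.6},
    {"dx":-1,"dy":1.5,"dz":100,"roll":0,"gripper":0.6},
    {"dx":-1,"dy":1.5,"dz":100,"roll":0,"gripper":0.3},
    {"dx":-1,"dy":1.5,"dz":100,"roll":0,"gripper":0.15},
    {"dx":-1,"dy":1.5,"dz":100,"roll":0,"gripper":0.15},
    {"dx":-1,"dy":1.5,"dz":100,"roll":0,"gripper":0.15},
    {"dx":-1,"dy":1.5,"dz":100,"roll":0,"gripper":0.15},
  ],
  grip_force=25,
)

```text
time_s: 14.55
position: [487.5, -239.5, 130.2]
orientation: [0.384, 3.114, 0.075]
ft_force: [-7.6, -19.2, 1.3]
width: 0.265
grasp_force: 19.5
```

```bash
python3 - <<'E'
from h import *
s=robot.state(); print(s["time_s"],s["position"],s["width"],s["ft_force"],s["wrist_torque"],s["grasp_force"])
p=np.array(s["position"]); d=np.array([-.331,.083,.940])
plan(*[p+d*k for k in (12,24,36,48,60)])
E
```

```text
14.55 [ 487.54151892 -239.48196676  130.22166812] 0.26535853374614976 [ -7.5610965  -19.22907355   1.34524256] [-4.46990641  1.6055222  -0.33475323] 19.535973519086838
[ 483.6 -238.5  141.5] [  4.1   0.5 -11.3]
[ 479.6 -237.5  152.8] [  8.3   1.1 -22.5]
[ 475.6 -236.5  164.1] [ 12.4   1.6 -33.8]
[ 471.7 -235.5  175.3] [ 16.5   2.2 -45. ]
[ 467.7 -234.5  186.6] [ 20.7   2.7 -56.3]
yaw 2.8962
```

Request:
drive_tool(
  motion=[
    {"dx":0.5,"dy":-2,"dz":0,"roll":0,"gripper":0.15},
    {"dx":1,"dy":-3.5,"dz":0,"roll":0,"gripper":0.15},
    {"dx":3,"dy":-3.2,"dz":-5.5,"roll":0,"gripper":0.15},
    {"dx":5,"dy":-3,"dz":-11.3,"roll":0,"gripper":0.15},
    {"dx":7,"dy":-2.7,"dz":-17,"roll":0,"gripper":0.15},
    {"dx":9.2,"dy":-2.4,"dz":-22.5,"roll":0,"gripper":0.15},
    {"dx":11.3,"dy":-2.1,"dz":-28,"roll":0,"gripper":0.15},
    {"dx":13.4,"dy":-1.9,"dz":-33.8,"roll":0,"gripper":0.15},
    {"dx":15.5,"dy":-1.6,"dz":-39.5,"roll":0,"gripper":0.15},
    {"dx":17.5,"dy":-1.3,"dz":-45,"roll":0,"gripper":0.15},
    {"dx":17.5,"dy":-1.3,"dz":-45,"roll":0,"gripper":0.15},
  ],
)

```text
time_s: 15.65
position: [470.0, -237.4, 175.4]
orientation: [0.383, 3.114, 0.08]
ft_force: [-1.3, -8.3, -0.7]
width: 0.232
grasp_force: 26.4
```

```bash
cat >> h.py <<'E'
def axis(seeds):
    "fit 3D axis of the black probe handle from scene+side masks; top point and direction"
    from scipy.optimize import least_squares
    P={};ax={}
    for c in ("scene","side"):
        robot.read_camera(c); P[c]=robot.camera_params(c); print(c,find(c,"probe",4),find(c,"probe_tip",4))
        sd=seeds[c]; ms=robot.masks_of(c,"probe"); b=None
        for d in ms:
            ys,xs=np.nonzero(d["region"])
            if len(xs)<40: continue
            k=np.min(np.hypot(xs-sd[0],ys-sd[1]))
            if b is None or k<b[0]: b=(k,xs,ys)
        k,xs,ys=b; q=np.c_[xs,ys].astype(float); mu=q.mean(0); d=np.linalg.svd(q-mu,full_matrices=False)[2][0]; d*=-np.sign(d[1])
        t=(q-mu)@d; ax[c]=(mu,d,t.max(),t.min()); print(c,"dist",round(k,1),"top",(mu+d*t.max()).round(1),"bot",(mu+d*t.min()).round(1),"n",len(xs))
    return P,ax
def fit(P,ax,x0,L=85):
    from scipy.optimize import least_squares
    def pr(c,w):
        v=(np.array(P[c]["camera_from_world"])@np.r_[w,1])[:3]; return np.array([P[c]["fx"]*v[0]/v[2]+P[c]["cx"],P[c]["fy"]*v[1]/v[2]+P[c]["cy"]])
    def cost(x):
        top=x[:3]; d=np.array([x[3],x[4],1]); d/=np.linalg.norm(d); r=[]
        for c in P:
            mu,dd,tm,tn=ax[c]; n=np.array([-dd[1],dd[0]])
            r+=[(pr(c,top-d*l)-mu)@n for l in (0,L/2,L)]; r.append((pr(c,top)-mu)@dd-tm)
        return r
    s=least_squares(cost,x0); print("top",s.x[:3].round(1),"slopes",s.x[3:].round(3),"res",s.fun.round(1)); return s.x
E
python3 - <<'E'
from h import *
s=robot.state(); print(s["time_s"],s["position"],s["width"],s["ft_force"],s["wrist_torque"],s["grasp_force"])
P,ax=axis({"scene":(252,190),"side":(345,270)})
fit(P,ax,[460,-235,210,-.35,.09])
E
```

```text
15.65 [ 469.99036337 -237.39806676  175.37891753] 0.23202611312902252 [-1.28487269 -8.33716781 -0.73109973] [-2.45374859  0.62451789 -0.2597778 ] 26.418288946151733
scene [(0.52, [173.9, -321.2, 8.4], [304, 179]), (0.46, [484.4, -241.6, 133.2], [251, 206])] [(0.35, [469.0, -335.2, 9.2], [230, 232])]
scene dist 0.0 top [254.3 188.2] bot [249.5 225.2] n 242
side [(0.86, [484.5, -243.8, 135.7], [352, 282]), (0.68, [470.9, -404.3, 9.1], [359, 423]), (0.6, [173.7, -318.4, 9.7], [153, 397])] [(0.57, [469.4, -332.1, 13.2], [351, 383]), (0.54, [507.2, -245.8, 65.8], [366, 317]), (0.39, [219.9, -263.8, 5.3], [188, 370])]
side dist 3.0 top [345.8 266.3] bot [363.4 311.6] n 397
top [ 471.8 -245.2  169.8] slopes [-0.332 -0.079] res [-2.1 -0.8  0.4 -2.7 -1.2 -0.5  0.2  2. ]
```

Request:
drive_tool(
  motion=[
    {"dx":2,"dy":-0.5,"dz":-5,"roll":0,"gripper":0.15},
    {"dx":3.5,"dy":-0.5,"dz":-9.4,"roll":0,"gripper":0.15},
    {"dx":-1,"dy":-0.5,"dz":-10.8,"roll":0,"gripper":0.15},
    {"dx":-5,"dy":-0.5,"dz":-12,"roll":0,"gripper":0.15},
    {"dx":-9,"dy":-0.5,"dz":-13,"roll":0,"gripper":0.15},
    {"dx":-13,"dy":-0.5,"dz":-13.6,"roll":0,"gripper":0.15},
    {"dx":-17,"dy":-0.5,"dz":-14,"roll":0,"gripper":0.15},
    {"dx":-21,"dy":-0.5,"dz":-14.4,"roll":0,"gripper":0.15},
    {"dx":-25,"dy":-0.5,"dz":-14.6,"roll":0,"gripper":0.15},
    {"dx":-28,"dy":-0.5,"dz":-14.6,"roll":0,"gripper":0.15},
    {"dx":-30,"dy":-0.5,"dz":-14.6,"roll":0,"gripper":0.15},
    {"dx":-30,"dy":-0.5,"dz":-14.6,"roll":0,"gripper":0.15},
  ],
  grip_force=20,
)

```text
time_s: 17.25
position: [498.7, -245.3, 189.1]
orientation: [0.382, 3.115, 0.083]
ft_force: [-2.7, -5.5, -0.4]
width: 0.231
grasp_force: 23.8
```

```bash
python3 - <<'E'
from h import *
s=robot.state(); print(s["time_s"],s["position"],s["width"],s["ft_force"],s["wrist_torque"],s["grasp_force"])
for c in ("scene","side","wrist"):
    im=robot.read_camera(c); cv2.imwrite(f"pics/{c}5.png",im); print(c,find(c,"probe"),find(c,"probe_tip"))
a=cv2.imread("pics/side5.png")[215:365,270:430]; b=cv2.imread("pics/scene5.png")[150:300,170:330]
cv2.imwrite("pics/crop2.png",cv2.resize(np.hstack([b,a]),None,fx=2.5,fy=2.5,interpolation=cv2.INTER_CUBIC))
E
```

```text
17.25 [ 498.72082358 -245.31376951  189.08859299] 0.23081839462030035 [-2.72609957 -5.47670186 -0.36706106] [-1.60369383  0.73478689 -0.08892304] 23.75859886407852
scene [(0.75, [176.4, -322.7, 6.8], [303, 180]), (0.45, [504.5, -246.6, 143.7], [243, 206])] [(0.36, [468.1, -335.9, 10.5], [230, 231])]
side [(0.88, [466.7, -404.1, 10.9], [356, 422]), (0.87, [176.8, -320.4, 7.9], [155, 399]), (0.79, [503.1, -247.1, 143.0], [364, 278])] [(0.46, [470.1, -331.5, 11.9], [351, 383]), (0.45, [219.9, -265.6, 7.8], [188, 370]), (0.37, [507.2, -247.6, 73.8], [366, 314])]
wrist [(0.89, [503.5, -242.2, 140.1], [316, 284])] [(0.65, [469.5, -336.5, 10.6], [199, 213]), (0.39, [512.4, -243.9, 74.7], [312, 257])]
```

View pics/crop2.png

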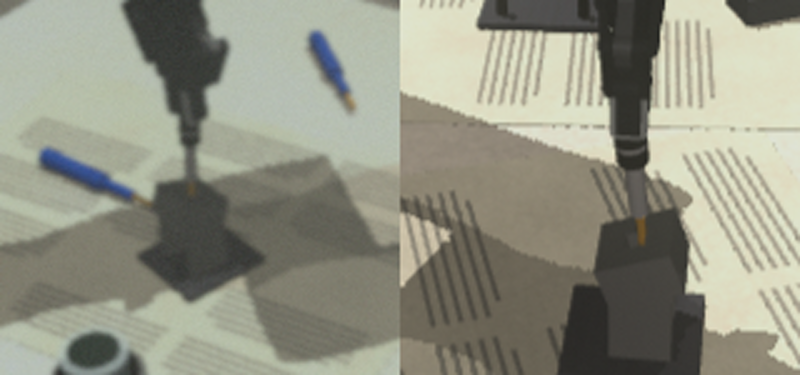

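Request:
drive_tool(
  motion=[
    {"dx":0,"dy":0,"dz":-12,"roll":0,"gripper":0.15},
    {"dx":0,"dy":0,"dz":-36,"roll":0,"gripper":0.15},
    {"dx":0,"dy":0,"dz":-60,"roll":0,"gripper":0.15},
    {"dx":5,"dy":30,"dz":-60,"roll":0.1,"gripper":0.15},
    {"dx":12,"dy":70,"dz":-58,"roll":0.22,"gripper":0.15},
    {"dx":19,"dy":115,"dz":-56,"roll":0.34,"gripper":0.15},
    {"dx":27,"dy":160,"dz":-53,"roll":0.46,"gripper":0.15},
    {"dx":35,"dy":205,"dz":-50,"roll":0.58,"gripper":0.15},
    {"dx":42,"dy":250,"dz":-48,"roll":0.7,"gripper":0.15},
    {"dx":50,"dy":295,"dz":-45,"roll":0.82,"gripper":0.15},
    {"dx":57,"dy":340,"dz":-42,"roll":0.94,"gripper":0.15},
    {"dx":57,"dy":340,"dz":-42,"roll":0.94,"gripper":0.15},
  ],
  grip_force=35,
)

```text
time_s: 18.9
position: [524.7, 101.2, 250.1]
orientation: [-1.741, -2.586, -0.081]
ft_force: [-0.9, -0.2, 0.0]
width: 0.226
grasp_force: 34.9
```

```bash
python3 - <<'E'
from h import *
s=robot.state(); print(s["time_s"],s["position"],s["width"],s["ft_force"],np.round(s["joint_positions"],3),np.round(s["dq"],2)); print(toolT().round(3))
for c in ("scene","side"):
    im=robot.read_camera(c); cv2.imwrite(f"pics/{c}6.png",im); print(c,find(c,"probe"),find(c,"probe_tip"))
plan([544,319,245])
E
```

```text
18.9 [524.65731732 101.16003826 250.1018762 ] 0.2260689828302666 [-0.86375295 -0.17537285  0.0469419 ] [ 0.009  0.268 -0.043  1.25   0.056  1.195] [-0.08 -0.01 -0.01  0.   -0.02 -0.25]
[[-3.77000e-01  9.26000e-01  1.00000e-02  5.24657e+02]
 [ 9.25000e-01  3.75000e-01  5.60000e-02  1.01160e+02]
 [ 4.90000e-02  3.00000e-02 -9.98000e-01  2.50102e+02]
 [ 0.00000e+00  0.00000e+00  0.00000e+00  1.00000e+00]]
scene [(0.67, [174.4, -325.2, 9.9], [302, 178]), (0.53, [527.6, 99.0, 204.0], [369, 243]), (0.51, [471.0, -402.0, 11.4], [210, 223])] [(0.52, [469.5, -336.7, 12.1], [230, 231]), (0.45, [530.1, 95.5, 137.8], [366, 269])]
side [(0.79, [471.4, -405.0, 10.8], [360, 422]), (0.67, [525.5, 93.5, 202.8], [347, 156]), (0.62, [177.9, -319.7, 10.4], [155, 397])] [(0.56, [470.1, -329.6, 10.9], [351, 383]), (0.47, [222.2, -265.2, 6.3], [190, 370]), (0.45, [529.1, 90.7, 130.2], [349, 189])]
[544 319 245] [199.1 101.6  16.8]
yaw 1.958
```

Request:
drive_tool(
  motion=[
    {"dx":40,"dy":20,"dz":3,"roll":0.12,"gripper":0.15},
    {"dx":80,"dy":41,"dz":7,"roll":0.24,"gripper":0.15},
    {"dx":120,"dy":61,"dz":10,"roll":0.36,"gripper":0.15},
    {"dx":155,"dy":79,"dz":13,"roll":0.48,"gripper":0.15},
    {"dx":185,"dy":94,"dz":16,"roll":0.55,"gripper":0.15},
    {"dx":199,"dy":102,"dz":17,"roll":0.57,"gripper":0.15},
    {"dx":199,"dy":102,"dz":17,"roll":0.57,"gripper":0.15},
    {"dx":199,"dy":102,"dz":17,"roll":0.57,"gripper":0.15},
    {"dx":199,"dy":102,"dz":17,"roll":0.57,"gripper":0.15},
  ],
)

```text
time_s: 20.1
position: [544.4, 318.7, 244.7]
orientation: [-2.387, -1.984, -0.065]
ft_force: [-0.6, -0.5, -0.8]
width: 0.224
grasp_force: 34.9
```

```bash
python3 - <<'E'
from h import *
s=robot.state(); print(s["time_s"],s["position"],s["width"],s["ft_force"],np.round(s["joint_positions"],3),np.round(s["dq"],2)); print(toolT().round(3))
for c in ("scene","side","wrist"):
    im=robot.read_camera(c); cv2.imwrite(f"pics/{c}7.png",im); print(c,[f for f in find(c,"probe",4)+find(c,"probe_tip",4)+find(c,"round_pad",2) if f[1][1]>0])
a=cv2.imread("pics/side7.png")[60:220,260:420]; b=cv2.imread("pics/scene7.png")[220:380,380:540]
cv2.imwrite("pics/crop3.png",cv2.resize(np.hstack([b,a]),None,fx=2.5,fy=2.5,interpolation=cv2.INTER_CUBIC))
E
```

```text
20.1 [544.35610204 318.74362428 244.72448514] 0.22440518409270035 [-0.58573698 -0.51285084 -0.83631249] [0.38  0.428 0.188 1.303 0.048 2.135] [-0.   -0.    0.   -0.   -0.    0.01]
[[ 1.82000e-01  9.83000e-01  8.00000e-03  5.44356e+02]
 [ 9.82000e-01 -1.83000e-01  5.50000e-02  3.18744e+02]
 [ 5.60000e-02 -2.00000e-03 -9.98000e-01  2.44724e+02]
 [ 0.00000e+00  0.00000e+00  0.00000e+00  1.00000e+00]]
scene [(0.69, [545.5, 316.6, 197.6], [471, 294]), (0.47, [542.5, 315.5, 132.6], [466, 319]), (0.64, [541.2, 318.4, 45.4], [462, 351])]
side [(0.66, [544.3, 312.2, 197.2], [342, 122]), (0.6, [542.5, 312.8, 125.0], [342, 151]), (0.86, [544.0, 319.1, 44.1], [342, 181])]
wrist [(0.55, [546.6, 324.4, 196.4], [317, 276]), (0.62, [545.2, 313.0, 129.3], [317, 257]), (0.57, [544.0, 316.0, 46.6], [315, 227])]
```

View pics/crop3.png

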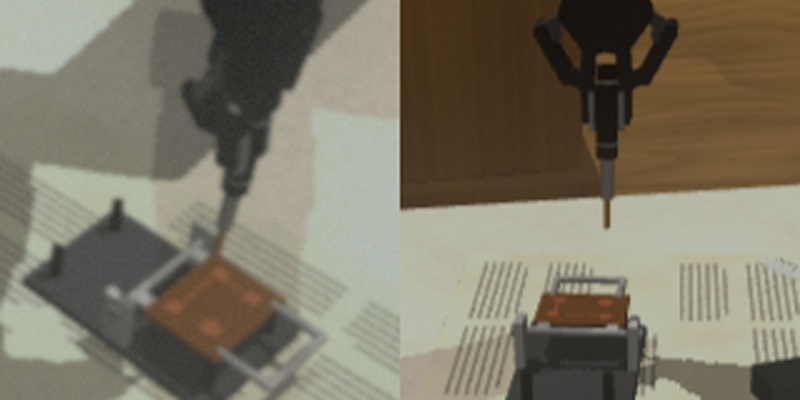

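```bash
python3 - <<'E'
from h import *
P={c:robot.camera_params(c) for c in ("scene","side","wrist")}
Mw=np.linalg.inv(c2w("wrist")); T=np.array(robot.state()["position"])
def pr(c,w):
    M=Mw if c=="wrist" else np.array(P[c]["camera_from_world"]); v=(M@np.r_[w,1])[:3]; return np.array([P[c]["fx"]*v[0]/v[2]+P[c]["cx"],P[c]["fy"]*v[1]/v[2]+P[c]["cy"]])
from scipy.optimize import least_squares
obs={}
seed={"scene":(469,305),"side":(342,135),"wrist":(317,268)}
for c in P:
    b=None
    for d in robot.masks_of(c,"probe"):
        ys,xs=np.nonzero(d["region"])
        if len(xs)<30: continue
        k=np.hypot(xs-seed[c][0],ys-seed[c][1]).min()
        if b is None or k<b[0]: b=(k,xs,ys)
    k,xs,ys=b; rows=np.unique(ys)
    print(c,k,len(xs),[(int(r),round(float(xs[ys==r].mean()),1),int((ys==r).sum())) for r in rows[::4]])
    for nm,l in (("orig",-45),("mid",-80),("tip",-115)): print("   vertical:",nm,pr(c,T+[0,0,l]).round(1), "dy+10 at that height",pr(c,T+[0,10,l]).round(1))
E
```

```text
scene 0.0 338 [(259, 486.5, 2), (263, 485.5, 6), (267, 484.5, 6), (271, 483.0, 5), (275, 482.5, 4), (279, 481.5, 4), (283, 481.0, 3), (287, 480.0, 3), (291, 474.5, 12), (295, 474.0, 11), (299, 472.5, 8), (303, 471.0, 7), (307, 470.0, 7), (311, 469.5, 4), (315, 468.0, 3)]
   vertical: orig [473.6 294.3] dy+10 at that height [479.  296.5]
   vertical: mid [471.  308.5] dy+10 at that height [476.2 310.7]
   vertical: tip [468.4 322.1] dy+10 at that height [473.5 324.3]
side 0.0 430 [(85, 342.5, 6), (89, 342.0, 9), (93, 342.0, 9), (97, 342.0, 7), (101, 342.5, 8), (105, 342.5, 8), (109, 342.5, 8), (113, 342.0, 9), (117, 342.0, 9), (121, 342.0, 9), (125, 342.0, 5), (129, 342.0, 5), (133, 342.0, 5), (137, 342.0, 5), (141, 342.0, 3), (145, 342.0, 3), (149, 342.0, 1)]
   vertical: orig [341.9 120.9] dy+10 at that height [341.4 119.6]
   vertical: mid [342.1 135.1] dy+10 at that height [341.5 133.7]
   vertical: tip [342.3 149. ] dy+10 at that height [341.7 147.5]
wrist 0.0 6437 [(251, 313.0, 1), (255, 313.5, 8), (259, 314.0, 13), (263, 313.5, 16), (267, 314.0, 17), (271, 314.0, 21), (275, 314.0, 29), (279, 313.5, 32), (283, 314.0, 35), (287, 314.0, 37), (291, 314.0, 39), (295, 314.0, 39), (299, 314.5, 40), (303, 313.5, 42), (307, 313.0, 43), (311, 313.5, 44), (315, 314.0, 45), (319, 315.0, 45), (323, 315.0, 47), (327, 314.5, 48), (331, 314.5, 50), (335, 314.5, 50), (339, 314.5, 52), (343, 314.5, 56), (347, 315.0, 57), (351, 315.0, 59), (355, 315.0, 59), (359, 315.0, 59), (363, 315.5, 60), (367, 315.5, 62), (371, 315.5, 62), (375, 315.5, 62), (379, 315.5, 62), (383, 316.0, 59), (387, 316.0, 53), (391, 315.0, 47), (395, 315.5, 38), (399, 314.5, 22)]
   vertical: orig [314.5 286.2] dy+10 at that height [311.2 269.6]
   vertical: mid [314.7 264.6] dy+10 at that height [312.  250.3]
   vertical: tip [314.9 248.7] dy+10 at that height [312.5 236.2]
```

The copper face is up and the probe hangs nearly upright over the pad. The side crop is vertical, but the scene view suggests a small lean along y. I'll roll a quarter turn so the side camera can measure that lean.

Request:
drive_tool(
  motion=[
    {"dx":0,"dy":0,"dz":0,"roll":-0.15,"gripper":0.15},
    {"dx":0,"dy":0,"dz":0,"roll":-0.3,"gripper":0.15},
    {"dx":0,"dy":0,"dz":0,"roll":-0.45,"gripper":0.15},
    {"dx":0,"dy":0,"dz":0,"roll":-0.6,"gripper":0.15},
    {"dx":0,"dy":0,"dz":0,"roll":-0.75,"gripper":0.15},
    {"dx":0,"dy":0,"dz":0,"roll":-0.9,"gripper":0.15},
    {"dx":0,"dy":0,"dz":0,"roll":-1.05,"gripper":0.15},
    {"dx":0,"dy":0,"dz":0,"roll":-1.2,"gripper":0.15},
    {"dx":0,"dy":0,"dz":0,"roll":-1.35,"gripper":0.15},
    {"dx":0,"dy":0,"dz":0,"roll":-1.5,"gripper":0.15},
    {"dx":0,"dy":0,"dz":0,"roll":-1.5,"gripper":0.15},
  ],
)

```text
time_s: 21.95
position: [544.1, 320.1, 244.5]
orientation: [0.393, 3.115, 0.088]
ft_force: [0.0, -0.8, -0.9]
width: 0.223
grasp_force: 34.9
```

```bash
cat >> h.py <<'E'
def lean(frames=3):
    """fit probe direction in tool frame (slope a along tool x per unit of -tool z; y slope fixed 0) from side+scene masks"""
    from scipy.optimize import least_squares
    P={c:robot.camera_params(c) for c in ("scene","side")}; T=toolT(); O={}
    def pr(c,w):
        v=(np.array(P[c]["camera_from_world"])@np.r_[w,1])[:3]; return np.array([P[c]["fx"]*v[0]/v[2]+P[c]["cx"],P[c]["fy"]*v[1]/v[2]+P[c]["cy"]])
    for c in P:
        pts=[]
        seed=pr(c,T[:3,3]-[0,0,70]); r0,r1=pr(c,T[:3,3]-[0,0,54])[1],pr(c,T[:3,3]-[0,0,110])[1]
        for _ in range(frames):
            robot.read_camera(c); 
            for d in robot.masks_of(c,"probe"):
                ys,xs=np.nonzero(d["region"])
                if len(xs)<30 or np.hypot(xs-seed[0],ys-seed[1]).min()>6: continue
                for r in range(int(np.ceil(r0)),int(r1)+1):
                    k=xs[ys==r]
                    if len(k): pts.append((k.mean()+0.0,r))
        O[c]=np.array(pts)
    def axisres(c,d,off):
        a=pr(c,T[:3,3]+off-d*54); b=pr(c,T[:3,3]+off-d*110); u=(b-a)/np.linalg.norm(b-a); n=np.array([-u[1],u[0]]); return (O[c]-a)@n
    for c in P:
        def f(x):   # in-plane tool slope + sideways offset
            d=T[:3,:3]@np.array([x[0],0,-1]); d/=np.linalg.norm(d)
            e=np.array([1,0,0]) if c=="side" else T[:3,0]
            return axisres(c,d,e*x[1])
        s=least_squares(f,[0,0],loss="soft_l1"); print(c,"n",len(O[c]),"tool-x slope",s.x[0].round(4),"off",s.x[1].round(1),"rms",np.sqrt((s.fun**2).mean()).round(2))
    print("slope wanted at final",T[2,:].round(3),"|xy|",np.hypot(T[2,0],T[2,1]).round(4), "time",robot.state()["time_s"])
E
python3 - <<'E'
from h import *
lean()
E
```

```text
scene n 66 tool-x slope 0.1478 off 6.8 rms 0.24
side n 64 tool-x slope 0.1198 off -2.6 rms 0.24
slope wanted at final [ 6.00000e-03  5.60000e-02 -9.98000e-01  2.44517e+02] |xy| 0.0559 time 22.55
```

The side view gives an in-plane slope of 0.120, and 0.056 is wanted, so the probe leans about 3.6° too far. I'll turn it in the grip by gently pushing the tip sideways against the outer face of the holder's fixed -x upright.

Request:
drive_tool(
  motion=[
    {"dx":35,"dy":-23,"dz":-1,"roll":0,"gripper":0.15},
    {"dx":75,"dy":-46,"dz":-2,"roll":0,"gripper":0.15},
    {"dx":109,"dy":-69,"dz":-3,"roll":0,"gripper":0.15},
    {"dx":109,"dy":-70,"dz":10,"roll":0,"gripper":0.15},
    {"dx":109,"dy":-72,"dz":35,"roll":0,"gripper":0.15},
    {"dx":109,"dy":-73,"dz":60,"roll":0,"gripper":0.15},
    {"dx":109,"dy":-74,"dz":79,"roll":0,"gripper":0.15},
    {"dx":109,"dy":-74,"dz":79,"roll":0,"gripper":0.15},
    {"dx":109,"dy":-74,"dz":79,"roll":0,"gripper":0.15},
  ],
  grip_force=20,
)

```text
time_s: 23.45
position: [420.8, 280.3, 162.8]
orientation: [0.397, 3.114, 0.088]
ft_force: [1.0, 0.3, 0.3]
width: 0.227
grasp_force: 34.8
```

```bash
python3 - <<'E'
from h import *
s=robot.state(); print(s["time_s"],s["position"],s["ft_force"],s["grasp_force"])
for c in ("side","scene"):
    robot.read_camera(c); print([f for f in find(c,"probe",4)+find(c,"probe_tip",4) if f[1][1]>0])
E
```

```text
23.45 [420.77185916 280.31495835 162.75065657] [1.04031396 0.30770373 0.26734095] 34.83916461467743
[(0.52, [424.3, 276.1, 115.1], [294, 164]), (0.39, [430.9, 284.2, 43.5], [298, 190])]
[(0.71, [424.5, 282.2, 115.0], [474, 282]), (0.49, [433.9, 283.0, 51.4], [468, 308])]
```

Request:
drive_tool(
  motion=[
    {"dx":-4,"dy":0,"dz":0,"roll":0,"gripper":0.15},
    {"dx":-8,"dy":0,"dz":0,"roll":0,"gripper":0.15},
    {"dx":-11,"dy":0,"dz":0,"roll":0,"gripper":0.15},
    {"dx":-11,"dy":0,"dz":0,"roll":0,"gripper":0.15},
  ],
)

```text
time_s: 24.15
position: [431.8, 277.4, 162.1]
orientation: [0.398, 3.114, 0.088]
ft_force: [0.2, 0.2, -1.6]
width: 0.223
grasp_force: 34.8
```

Request:
drive_tool(
  motion=[
    {"dx":-3,"dy":0,"dz":0,"roll":0,"gripper":0.15},
    {"dx":-6,"dy":0,"dz":0,"roll":0,"gripper":0.15},
    {"dx":-6,"dy":0,"dz":0,"roll":0,"gripper":0.15},
  ],
)

```text
time_s: 24.45
position: [436.9, 275.8, 161.8]
orientation: [-0.397, -3.115, -0.087]
ft_force: [-3.0, 0.6, -0.3]
width: 0.222
grasp_force: 34.7
```

```bash
python3 - <<'E'
from h import *
lean(2)
for c in ("side","scene"): print([f for f in find(c,"probe_tip",4) if f[1][1]>0])
E
```

```text
scene n 39 tool-x slope 0.1402 off 9.3 rms 0.3
side n 38 tool-x slope 0.1033 off -3.4 rms 0.21
slope wanted at final [ 7.00000e-03  5.50000e-02 -9.98000e-01  1.61818e+02] |xy| 0.0556 time 24.85
[(0.49, [444.2, 278.2, 42.5], [304, 191])]
[(0.56, [712.5, 185.8, -0.6], [355, 396]), (0.36, [446.8, 279.9, 51.1], [464, 311])]
```

Request:
drive_tool(
  motion=[
    {"dx":-2,"dy":0,"dz":0,"roll":0,"gripper":0.15},
    {"dx":-4,"dy":0,"dz":0,"roll":0,"gripper":0.15},
    {"dx":-6,"dy":0,"dz":0,"roll":0,"gripper":0.15},
    {"dx":-6,"dy":0,"dz":0,"roll":0,"gripper":0.15},
    {"dx":0,"dy":0,"dz":0,"roll":0,"gripper":0.15},
    {"dx":8,"dy":0,"dz":0,"roll":0,"gripper":0.15},
    {"dx":8,"dy":0,"dz":0,"roll":0,"gripper":0.15},
  ],
)

```text
time_s: 25.65
position: [428.5, 278.3, 162.4]
orientation: [0.396, 3.114, 0.088]
ft_force: [0.2, 0.3, -0.6]
width: 0.224
grasp_force: 34.5
```

```bash
python3 - <<'E'
from h import *
s=robot.state(); print(s["position"],s["ft_force"])
lean(3)
E
```

```text
[428.50733216 278.3045471  162.38204998] [ 0.22212261  0.32039128 -0.64907005]
scene n 60 tool-x slope 0.0598 off 6.6 rms 0.26
side n 48 tool-x slope 0.0581 off -2.9 rms 0.25
slope wanted at final [ 6.00000e-03  5.60000e-02 -9.98000e-01  1.62382e+02] |xy| 0.0561 time 26.25
```

Request:
drive_tool(
  motion=[
    {"dx":0,"dy":2,"dz":-30,"roll":0,"gripper":0.15},
    {"dx":0,"dy":4,"dz":-70,"roll":0.1,"gripper":0.15},
    {"dx":-15,"dy":12,"dz":-80,"roll":0.22,"gripper":0.15},
    {"dx":-30,"dy":25,"dz":-79,"roll":0.36,"gripper":0.15},
    {"dx":-50,"dy":38,"dz":-79,"roll":0.5,"gripper":0.15},
    {"dx":-70,"dy":50,"dz":-79,"roll":0.64,"gripper":0.15},
    {"dx":-85,"dy":62,"dz":-79,"roll":0.78,"gripper":0.15},
    {"dx":-101,"dy":72.5,"dz":-79,"roll":0.92,"gripper":0.15},
    {"dx":-101,"dy":72.5,"dz":-79,"roll":1.06,"gripper":0.15},
    {"dx":-101,"dy":72.5,"dz":-79,"roll":1.2,"gripper":0.15},
    {"dx":-101,"dy":72.5,"dz":-79,"roll":1.34,"gripper":0.15},
    {"dx":-101,"dy":72.5,"dz":-79,"roll":1.48,"gripper":0.15},
  ],
  grip_force=35,
)

```text
time_s: 27.45
position: [544.7, 318.4, 244.3]
orientation: [-2.372, -2.002, -0.065]
ft_force: [0.3, -0.2, -1.0]
width: 0.222
grasp_force: 34.6
```

```bash
python3 - <<'E'
from h import *
s=robot.state(); print(s["time_s"],s["position"],s["ft_force"],np.round(s["dq"],2)); print(toolT().round(3))
for c in ("side","scene","wrist"):
    robot.read_camera(c); print(c,[f for f in find(c,"probe",4)+find(c,"probe_tip",4)+find(c,"round_pad",2) if f[1][1]>0])
    for t in ("round_pad",):
      for d in robot.masks_of(c,t)[:2]:
        ys,xs=np.nonzero(d["region"]); print(t,round(d["score"],2),xs.mean().round(1),ys.mean().round(1),xs.min(),xs.max(),ys.min(),ys.max())
E
```

```text
27.45 [544.73457403 318.39208154 244.26432451] [ 0.33751129 -0.15400628 -0.97769325] [-0.   -0.   -0.    0.   -0.    1.39]
[[ 1.68000e-01  9.86000e-01  8.00000e-03  5.44735e+02]
 [ 9.84000e-01 -1.68000e-01  5.50000e-02  3.18392e+02]
 [ 5.60000e-02 -2.00000e-03 -9.98000e-01  2.44264e+02]
 [ 0.00000e+00  0.00000e+00  0.00000e+00  1.00000e+00]]
side [(0.79, [544.1, 317.6, 198.5], [342, 121]), (0.44, [543.8, 321.5, 124.4], [342, 150]), (0.6, [543.1, 316.2, 46.3], [342, 180])]
round_pad 0.77 332.4 183.8 311 351 170 194
scene [(0.91, [547.6, 319.9, 197.6], [472, 296]), (0.38, [544.3, 322.0, 134.2], [469, 320]), (0.83, [541.1, 318.5, 50.7], [462, 349])]
round_pad 0.96 468.3 343.9 432 511 315 376
wrist [(0.32, [508.6, 267.2, -0.3], [291, 261]), (0.62, [540.3, 315.1, 45.5], [311, 227]), (0.62, [712.6, 189.0, -0.3], [468, 296])]
round_pad 0.75 285.7 222.2 239 335 151 282
```

```bash
python3 - <<'E'
from h import *
T=np.array(robot.state()["position"])
for c in ("scene","side"):
    pr=lambda w: np.array(proj(c,w))
    im=np.mean([robot.read_camera(c).astype(float) for _ in range(3)],0)
    g=pr([544.5,318.8,48]); ctr=pr([522,322,48]).round(); 
    x0,y0=(g-9).astype(int); w=im[y0:y0+19,x0:x0+19,2]
    print(c,"pred pad",g.round(1),"10mm x",(pr([554.5,318.8,48])-g).round(1),"10mm y",(pr([544.5,328.8,48])-g).round(1))
    print("R, rows from",y0,"cols from",x0); print(w.astype(int))
    m=None
    for d in robot.masks_of(c,"probe"):
        ys,xs=np.nonzero(d["region"]); q=pr(T-[0,0,70])
        if len(xs)>30 and np.hypot(xs-q[0],ys-q[1]).min()<5:
            sel=(ys>pr(T-[0,0,52])[1]); rr=np.unique(ys[sel]); cc=[xs[ys==r].mean() for r in rr]; k=np.polyfit(rr,cc,1)
            for l in (60,112): p=pr(T-[0,0,l]); print("  at row",p[1].round(1),"axis col obs",np.polyval(k,p[1]).round(1),"tcp vertical",p[0].round(1))
            print("  slope",k[0].round(3),"ymax",ys.max(), "tcp-116 row",pr(T-[0,0,115])[1].round(1))
E
```

```text
scene pred pad [462.1 351.6] 10mm x [-2.2  3.4] 10mm y [4.9 2.2]
R, rows from 342 cols from 453
[[117 108 103 101 104 103 104 103 103 104 105 103 101 104 103 105 104 104
  104]
 [114 107 103 104 104 104 103 104 103 105 103 103 103 105 105 103 106 105
  105]
 [111 106 104 106 103 103 104 104 104 105 104 104 104 104 104 104 102 105
  104]
 [105 104 101 104 103 104 103 102 104 104 103 105 104 105 102 106 104 106
  103]
 [105 103 104 101 103 101 104 104 104 106 108 108 105 105 104 105 104 102
  104]
 [104 105 103 104 104 104 102 104 109 114 114 115 112 110 106 104 104 105
  105]
 [104 105 102 103 106 105 107 112 119 125 128 127 126 121 113 108 104 104
  103]
 [103 103 103 102 103 104 113 121 129 133 134 135 135 129 121 112 106 105
  103]
 [104 104 103 105 103 106 112 124 132 136 135 137 137 134 127 116 107 105
  104]
 [105 103 104 104 104 105 112 120 130 136 138 139 138 136 128 117 108 103
  106]
 [103 103 103 104 103 102 107 112 124 131 135 136 134 134 126 117 106 104
  104]
 [101 103 102 103 104 104 103 107 112 121 126 130 129 127 119 110 105 106
  102]
 [ 98 101 104 104 104 104 103 10
[... 1767 characters left out ...]
92  92  92  93 100 108 110 110  94  89  91  92  92  92  96
  123]
 [ 91  93  92  92  91  92  92  91  91  92  91  91  92  92  92  93  92  95
  136]
 [ 92  92  92  92  92  92  92  92  93  93  93  93  93  92  93  92  93  85
  158]
 [ 98  96 102 104 104 104 104 109 116 112 110 105  90  92  93  93  93  66
  170]
 [ 96  96 100 101 101 101 101 122 131 129 128 114  93  92  92  92  96  56
  154]
 [ 93  93  92  92  92  92  92 110 115 115 107  97  92  92  92  93  96  53
  117]
 [ 94  93  93  93  93  93  94  96  96  96  89  87  92  93  92  92  97  53
   89]]
  at row 127.3 axis col obs 342.9 tcp vertical 342.3
  at row 148.1 axis col obs 342.6 tcp vertical 342.6
  slope -0.015 ymax 148 tcp-116 row 149.2
```

Request:
drive_tool(
  motion=[
    {"dx":-3.5,"dy":-1.8,"dz":10,"roll":0,"gripper":0.15},
    {"dx":-4.5,"dy":-1.8,"dz":28,"roll":0,"gripper":0.15},
    {"dx":-5.6,"dy":-1.8,"dz":46,"roll":0,"gripper":0.15},
    {"dx":-6.5,"dy":-1.8,"dz":62,"roll":0,"gripper":0.15},
    {"dx":-7.1,"dy":-1.8,"dz":72,"roll":0,"gripper":0.15},
    {"dx":-7.1,"dy":-1.8,"dz":72,"roll":0,"gripper":0.15},
    {"dx":-7.1,"dy":-1.8,"dz":72,"roll":0,"gripper":0.15},
  ],
)

```text
time_s: 29.3
position: [542.5, 315.8, 172.7]
orientation: [-2.366, -2.009, -0.066]
ft_force: [-0.2, 0.2, -0.3]
width: 0.225
grasp_force: 34.6
```

```bash
python3 - <<'E'
from h import *
s=robot.state(); print(s["time_s"],s["position"],s["ft_force"],s["wrist_torque"],np.round(s["dq"],2)); print(toolT().round(3))
T=np.array(s["position"])
for c in ("scene","side"):
    pr=lambda w: np.array(proj(c,w))
    im=np.mean([robot.read_camera(c).astype(float) for _ in range(2)],0)
    for d in robot.masks_of(c,"probe"):
        ys,xs=np.nonzero(d["region"]); q=pr(T-[0,0,70])
        if len(xs)>30 and np.hypot(xs-q[0],ys-q[1]).min()<5:
            rr=np.unique(ys[ys>pr(T-[0,0,52])[1]]); cc=[xs[ys==r].mean() for r in rr]; k=np.polyfit(rr,cc,1)
            r={"scene":350.9,"side":180.5}[c]; print(c,"axis col at pad row",np.polyval(k,r).round(1),"slope",k[0].round(3),"mask bottom",ys.max(),"vert slope",((pr(T-[0,0,100])-pr(T-[0,0,60]))[0]/(pr(T-[0,0,100])-pr(T-[0,0,60]))[1]).round(3))
    print([f for f in find(c,"probe_tip",4)+find(c,"round_pad",2) if f[1][1]>200])
E
```

```text
29.3 [542.53083851 315.7696607  172.72433639] [-0.15571912  0.17585649 -0.30037408] [-0.07248367  0.02910916 -0.02498924] [ 0.   -0.01  0.01  0.   -0.   -0.  ]
[[ 1.62000e-01  9.87000e-01  9.00000e-03  5.42531e+02]
 [ 9.85000e-01 -1.62000e-01  5.60000e-02  3.15770e+02]
 [ 5.60000e-02 -1.00000e-03 -9.98000e-01  1.72724e+02]
 [ 0.00000e+00  0.00000e+00  0.00000e+00  1.00000e+00]]
scene axis col at pad row 464.1 slope -0.163 mask bottom 347 vert slope -0.185
scene axis col at pad row 451.5 slope 0.618 mask bottom 385 vert slope -0.185
[(0.5, [542.3, 321.7, 59.7], [464, 347]), (0.66, [542.4, 321.2, 48.2], [463, 351])]
side axis col at pad row 342.6 slope 0.022 mask bottom 175 vert slope 0.012
[(0.44, [544.6, 319.9, 53.0], [342, 177]), (0.64, [540.3, 320.4, 45.0], [341, 180])]
```

Request:
drive_tool(
  motion=[
    {"dx":-0.4,"dy":-1,"dz":4,"roll":0,"gripper":0.15},
    {"dx":-0.5,"dy":-1,"dz":7,"roll":0,"gripper":0.15},
    {"dx":-0.6,"dy":-1,"dz":9,"roll":0,"gripper":0.15},
    {"dx":-0.7,"dy":-1,"dz":11,"roll":0,"gripper":0.15},
    {"dx":-0.7,"dy":-1,"dz":12,"roll":0,"gripper":0.15},
    {"dx":-0.7,"dy":-1,"dz":12,"roll":0,"gripper":0.15},
    {"dx":-0.7,"dy":-1,"dz":12,"roll":0,"gripper":0.15},
  ],
)

```text
time_s: 30.5
position: [541.3, 315.8, 160.2]
orientation: [-2.366, -2.009, -0.065]
ft_force: [-1.1, -0.6, 1.4]
width: 0.223
grasp_force: 34.8
```

Request:
drive_tool(
  motion=[
    {"dx":-0.1,"dy":0,"dz":1,"roll":0,"gripper":0.15},
    {"dx":-0.1,"dy":0,"dz":2,"roll":0,"gripper":0.15},
    {"dx":-0.1,"dy":0,"dz":2,"roll":0,"gripper":0.15},
    {"dx":-0.1,"dy":0,"dz":2,"roll":0,"gripper":0.15},
  ],
)

```text
time_s: 30.9
position: [541.4, 315.8, 158.2]
orientation: [-2.366, -2.009, -0.065]
ft_force: [-0.6, -0.1, 2.7]
width: 0.224
grasp_force: 34.8
```

```bash
python3 - <<'E'
from h import *
F=[]
for i in range(8):
    robot.read_camera("side"); s=robot.state(); F.append(np.r_[s["ft_force"],s["position"][2]])
print(np.mean(F,0).round(2),np.std(F,0).round(2),s["time_s"])
print([f for f in find("side","probe_tip")+find("side","probe",4) if f[1][1]>200])
E
```

```text
[-1.040e+00 -1.300e-01  2.620e+00  1.582e+02] [0.95 0.18 0.33 0.02] 31.3
[(0.43, [538.8, 318.2, 43.8], [340, 181]), (0.91, [539.7, 316.0, 112.6], [340, 156])]
```

Request:
drive_tool(
  motion=[
    {"dx":0,"dy":0,"dz":-0.5,"roll":0,"gripper":0.15},
    {"dx":0,"dy":0,"dz":-0.5,"roll":0,"gripper":0.15},
    {"dx":0,"dy":0,"dz":-0.5,"roll":0,"gripper":0.15},
  ],
)

```text
time_s: 31.7
position: [541.4, 315.8, 158.7]
orientation: [-2.366, -2.009, -0.065]
ft_force: [-0.8, -0.0, 1.7]
width: 0.222
grasp_force: 34.8
```

```bash
python3 - <<'E'
from h import *
F=[];T=np.array(robot.state()["position"])
for c in ("scene","side"):
    pr=lambda w: np.array(proj(c,w))
    for i in range(4):
        im=robot.read_camera(c); s=robot.state(); F.append(np.r_[s["ft_force"],s["position"][2]])
    print(c,[f for f in find(c,"probe_tip",4)+find(c,"round_pad",2)+find(c,"probe",4)+find(c,"bar") if f[1][1]>200])
    print(c,[find(c,t,1) for t in ("spool","jar","block")])
    for d in robot.masks_of(c,"probe"):
        ys,xs=np.nonzero(d["region"]); q=pr(T-[0,0,70])
        if len(xs)>30 and np.hypot(xs-q[0],ys-q[1]).min()<5:
            rr=np.unique(ys[ys>pr(T-[0,0,52])[1]]); cc=[xs[ys==r].mean() for r in rr]; k=np.polyfit(rr,cc,1)
            r={"scene":350.9,"side":180.5}[c]; print("axis col at pad row",np.polyval(k,r).round(1),"slope",k[0].round(3),"vert slope",((pr(T-[0,0,100])-pr(T-[0,0,60]))[0]/(pr(T-[0,0,100])-pr(T-[0,0,60]))[1]).round(3),"bottom",ys.max())
print(np.mean(F,0).round(2),s["time_s"],s["width"],s["grasp_force"])
E
```

```text
scene [(0.51, [542.5, 320.8, 50.6], [463, 350]), (0.68, [541.0, 315.4, 49.3], [461, 349]), (0.6, [542.4, 316.7, 110.2], [465, 328]), (0.96, [537.9, 384.3, 41.8], [495, 366])]
scene [[(0.96, [754.6, 36.9, 4.6], [279, 374])], [(0.68, [715.8, -173.3, 0.2], [212, 320])], [(0.98, [714.0, 183.4, -1.7], [354, 396])]]
axis col at pad row 464.3 slope -0.182 vert slope -0.186 bottom 349
side [(0.45, [538.9, 318.2, 42.9], [340, 182]), (0.96, [543.5, 318.0, 43.6], [342, 181]), (0.81, [541.5, 316.0, 112.1], [341, 156]), (0.97, [533.5, 386.6, 44.7], [335, 170])]
side [[(0.65, [754.7, 34.6, -0.1], [458, 248])], [(0.97, [716.4, -173.4, -3.1], [473, 312])], [(0.79, [714.5, 184.3, 0.6], [421, 216])]]
axis col at pad row 341.9 slope -0.006 vert slope 0.013 bottom 179
[-9.8000e-01 -7.0000e-02  2.1400e+00  1.5864e+02] 32.5 0.22059236507813884 34.80531334877014
```

```bash
python3 -c "
from station import robot
print(robot.sign_off())"
```

```text
the job is handed in; nothing more can be done
None
```

I turned the board over copper face up and handed the job in at about 32.5 s, with the arm still holding the probe upright on the round pad and its plunger in about 6 mm (about 2.9 N, worked out from the wrist force); the spool, jar and steel block stayed put.

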